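# Set out the bench tools on their silhouette pads

### The arm

A 7-joint arm with a two-finger parallel gripper is mounted at the origin on a cart in front of the work surface, level with it; the furniture and walls round the work are solid. World frame = base frame: x ahead of the robot, y to its left, z up, the work surface at z = 0. Lengths are in m, angles in rad, forces in N, time in s.
With the tool pointing down it reaches from about 0.35 to 0.9 m from the base axis. Payload 7.2 kg.
Tool frame: the origin (TCP) lies at the very end of the fingers, on their centre line; the grasp point (between the pads) lies 19 mm behind it; y points along the fingers, x is the direction in which the jaws open and shut, and the axes are right-handed (so a half turn about y gives the same grasp; the last joint's range is limited). The gripper opens to 85 mm and grips with 20 to 120 N. Pads are 22 mm wide; open, the fingers measure 114 mm over their backs; the gripper's body (76 mm by 85 mm) begins 54 mm behind the grasp point. The pads swing forward as they close: fully open they stand 13 mm farther back than shut.
Start: joints at [-1.203, 0.411, -0.013, 1.596, 0.006, 1.134, -0.082], TCP at [0.264, 0.567, 0.231] pointing down, gripper open.
Joint ranges: [-2.95, 2.95], [-0.29, 1.99], [-1.47, 1.44], [0.14, 2.54], [-1.03, 4.17], [0.13, 1.85], [-2.86, 2.86]. Speed limits (rad/s): [2.39, 2.39, 3.01, 3.01, 3.14, 3.14, 3.14].

### API

Orientations are given as a 3x3 rotation matrix whose columns are the frame's x, y, z axes.
In Python, from bench import robot gives the robot as it stands.
- The arm moves only by the tool send_rows, never from a script. Its argument "plan" is a list of rows, each a list of 4 numbers: the shift along the tool's x, y, z in m, then the turn about the tool's y in degrees. In form: [[x, y, z, spin], ...]. A call has 1 to 5 rows; each row shifts and turns the pose as measured when the row begins, along the tool's axes as they then stand; what a row does not reach is not made up. A row lasts 1/12 s, in which the tool goes at most 41.7 mm and 7.16 degrees, less where a joint would pass 70% of its speed; a pose out of reach is approached as far as the arm can. A call with a gripper value outside its range is refused whole. "hand" is the closure, from -1 (fully open) to 1 (shut), set as the call begins (left out, the last holds). The fingers move at their own pace and stop on an object; "grip_force" is the grip in N (left out, the last holds). Time passes only in rows, so rows that do not move let the fingers close. It gives the time, the measured TCP pose, the force and the opening at its end, in the units of the state.
- robot.state(): the state, without advancing time (a new reading comes with each control period).
- robot.get_image(name): name is "side" or "top"; returns (picture, depth): 420x560x3 uint8, red, green, blue; 420x560 float32, m along the optical axis (not along the pixel's ray), 0 where there is no reading.
- robot.camera_info(name): a dict with "vertical_fov" (degrees; the focal length in pixels is half the picture's height over the tangent of half this angle, whatever the lens; pixels are square), "cx", "cy" (the principal point, pixels), "world_to_cam" (4x4, takes a point from world to camera coordinates). Camera axes: x right, y down, z forward; pixel columns grow to the right and rows downward; lengths in m; the calibration is good to about 2 mm. A picture is of the moment at which its call begins. camera_info takes no time and is no camera call.
- robot.close_job(): hands the job in, once; it reports no verdict.
Trained networks look in the newest picture that a camera, given by its name, has taken for a name from the list of things; names that differ only in an ending like _2 or _b are one class to them, and where a whole thing is asked for, a point or a joint stands for the part that bears it (a point fixed in the world has none). Each returns a list of dicts, best first, with "p" (0 to 1); they miss things now and then, are a little off and sometimes report something else, mostly with a low value. They report only what shows in the picture. A call takes as long as a camera call.
- robot.spot_in(camera, name): "uv" ([column, row] in pixels, amid what is visible of it).
The state is a dict: "time": time; "joint_positions": joint angles; "qd": joint speeds; "effort": joint torques, N m; "tool_pos": TCP position; "tcp_rot": TCP orientation; "force": force on the tool from outside, world axes, zero at the start; "torque": the same for the moment, N m; "width": opening from 0.0 (shut) to 1.0 (fully open).
Only numpy, scipy, OpenCV 4.12 (cv2) and the standard library are available. Lean on these libraries where they do the work, as an engineer would, in place of code of your own. Each camera call takes 0.05 s, during which the arm holds its last target.

### The job

On the worktop lie four white pads, each with the grey silhouette of one of the four things in front of them: the large tan bottle, the little white bottle, the timer and the pen. Put each thing on the pad whose silhouette has its shape and size, centred on the silhouette, the timer and the pen lined up with theirs. Keep the bottles upright, and leave the orange cap and the white dropper that lie between the pads where they are.

Things in the scene. Friction and masses are not known exactly. Their poses are not given: they have to be found in the camera images.
- wash_conc_centre (a point): Large tan upright bottle with a black screw cap, standing nearer the robot than the pads (a like one at the very back, by the wall, belongs to the room): round body 56 mm across, 115 mm high over all (the body reaches up to about 75 mm before the shoulder narrows). About 160 g. The point is at its centre, 57.5 mm above its underside; z is up along its axis. It is to stand on the pad with the large round silhouette.
- eyedrop_bottle_centre (a point): Little white upright bottle with a white cap, standing nearer the robot than the pads: round body 25 mm across, 56 mm high over all (the body reaches up to about 40 mm). About 40 g. The point is at its centre, 28 mm above its underside; z is up along its axis. It is to stand on the pad with the small round silhouette.
- timer_centre (a point): White lab timer lying flat nearer the robot than the pads, screen up: a rounded block 62 mm (its x axis) by 78 mm (its y axis), 21 mm high. About 80 g. The point is at its centre, 10.5 mm above its underside; z is up. It is to lie on the pad with the wide rectangle, its 78 mm side along the silhouette's long side; either end may lead.
- fine_pen_0_centre (a point): Slim white pen with a red end, lying flat nearer the robot than the pads: 143 mm long along its y axis; the barrel, with the centre point, is 8 mm wide and 9 mm high, the red end 10 by 11 mm. About 20 g; it does not roll. The point is at its centre, 5.5 mm above the worktop. It is to lie on the pad with the long narrow bar, along it; either end may lead.
- pad_big_round: Fixed white sheet lying flat on the worktop, 160 x 100 mm, 3 mm thick; origin at the centre of its underside, x along its long side, y along its short side, z up. On its top, centred on the sheet, is a grey silhouette with a dark edge: a disc 64 mm across, for the large bottle.
- pad_small_round: Fixed white sheet lying flat on the worktop, 160 x 100 mm, 3 mm thick; origin at the centre of its underside, x along its long side, y along its short side, z up. On its top, centred on the sheet, is a grey silhouette with a dark edge: a disc 33 mm across, for the little bottle.
- pad_rectangle: Fixed white sheet lying flat on the worktop, 160 x 100 mm, 3 mm thick; origin at the centre of its underside, x along its long side, y along its short side, z up. On its top, centred on the sheet, is a grey silhouette with a dark edge: a rectangle 86 mm (along x) by 70 mm (along y), for the timer.
- pad_bar: Fixed white sheet lying flat on the worktop, 160 x 100 mm, 3 mm thick; origin at the centre of its underside, x along its long side, y along its short side, z up. On its top, centred on the sheet, is a grey silhouette with a dark edge: a narrow bar 151 mm (along x) by 18 mm (along y), for the pen.
- orange_cap_centre (a point): Bystander, not to be moved: a loose round orange screw cap, 34 mm across, 13 mm high, lying between the two middle pads. The point is at its centre, 6.5 mm above the worktop.
- dropper_centre (a point): Bystander, not to be moved: a loose slim white plastic dropper, 11 x 142 mm, 12 mm high, lying between the two right-hand pads, long along its y axis. The point is at its centre, 6 mm above the worktop.

How it is judged:
By the outcome, as a careful person would: the job done as asked, in the order asked, and still so for the second after the job is handed in, with the robot touching nothing.
It also fails if it takes over 125 s, if anything falls off the work surface, if the arm or the gripper's body presses on something with over 40 N, if the wrist force passes 120 N, or if a joint passes its speed limit or range.

## Working session

There is one attempt and no reset: what is moved stays moved. The work goes in short steps, Python scripts to look and compute and a tool call to move; the robot and the scene stay as the last step left them, time stands still between calls to the robot, and variables do not carry over. Pictures are saved under pics/ and viewed, and the job is handed in when it is done.

Besides the shell and the picture viewer there is one more tool, called after "Emit:" as name([rows], argument=value, ...), one row to a line, values as JSON. send_rows: Moves the arm, as the interface text tells. Its arguments: {"type":"object","properties":{"plan":{"type":"array"},"hand":{"type":"number"},"grip_force":{"type":"number"}},"required":["plan"]}

```bash
mkdir -p pics; ls; python3 - <<'E'
from bench import robot
import cv2,numpy as np
s=robot.state();print({k:np.round(v,3).tolist() for k,v in s.items()})
for c in("top","side"):
    p,d=robot.get_image(c);cv2.imwrite(f"pics/{c}0.png",p[:,:,::-1]);np.save(f"pics/{c}0.npy",d);i=robot.camera_info(c);print(c,i)
E
```

```text
pics
{'time': 0.0, 'joint_positions': [-1.203, 0.412, -0.013, 1.597, 0.006, 1.134, -0.082], 'qd': [-0.002, 0.001, 0.002, 0.0, 0.002, -0.0, -0.002], 'effort': [-0.0, -60.063, 0.682, -29.941, 0.014, 0.011, -0.0], 'tool_pos': [0.264, 0.566, 0.23], 'tcp_rot': [[0.422, -0.001, -0.907], [0.907, -0.001, 0.422], [-0.002, -1.0, -0.0]], 'force': [-0.083, 0.271, 0.123], 'torque': [0.002, -0.022, 0.044], 'width': 0.999}
top {'vertical_fov': 43.71516211206642, 'cx': 280.30647699941386, 'cy': 214.85718030446785, 'world_to_cam': array([[-4.52198150e-04, -9.99780623e-01, -2.09404485e-02,
         2.21817568e-02],
       [-9.83416116e-01,  4.24242483e-03, -1.81313938e-01,
         5.43719083e-01],
       [ 1.81363000e-01,  2.05111847e-02, -9.83202295e-01,
         1.03791939e+00],
       [ 0.00000000e+00,  0.00000000e+00,  0.00000000e+00,
         1.00000000e+00]])}
side {'vertical_fov': 49.321545915643384, 'cx': 277.4378332035591, 'cy': 205.09908806164475, 'world_to_cam': array([[-0.99849884,  0.05451451,  0.00531376,  0.53283216],
       [ 0.02790705,  0.58981816, -0.80705374,  0.03611783],
       [-0.0471303 , -0.80569393, -0.59045409,  1.05811124],
       [ 0.        ,  0.        ,  0.        ,  1.        ]])}
```

View pics/top0.png

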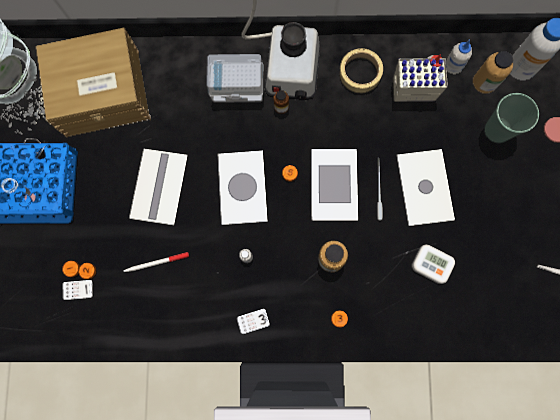

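View pics/side0.png

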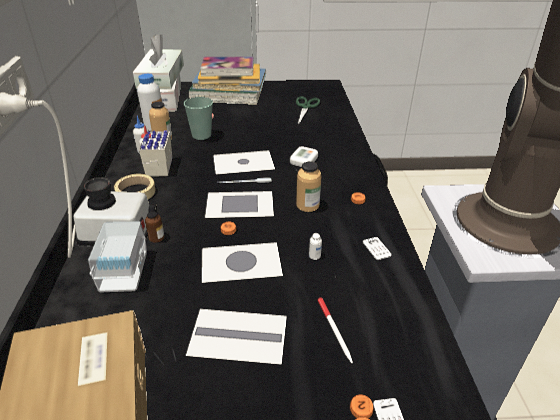

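```bash
cat > h.py <<'E'
from bench import robot
import cv2,numpy as np
INF={}
def inf(c):
    if c not in INF:
        i=robot.camera_info(c);f=210/np.tan(np.radians(i['vertical_fov']/2));INF[c]=(f,i['cx'],i['cy'],np.array(i['world_to_cam']))
    return INF[c]
def pl(c,u,v,z):
    f,cx,cy,T=inf(c);R=T[:3,:3];o=-R.T@T[:3,3]
    d=R.T@np.array([(u-cx)/f,(v-cy)/f,1.]);return o+d*(z-o[2])/d[2]
def pr(c,P):
    f,cx,cy,T=inf(c);P=np.atleast_2d(P);q=P@T[:3,:3].T+T[:3,3];return np.c_[f*q[:,0]/q[:,2]+cx,f*q[:,1]/q[:,2]+cy]
E
python3 - <<'E'
from h import *
Z=dict(wash_conc_centre=.0575,eyedrop_bottle_centre=.028,timer_centre=.0105,fine_pen_0_centre=.0055,pad_big_round=.003,pad_small_round=.003,pad_rectangle=.003,pad_bar=.003,orange_cap_centre=.0065,dropper_centre=.006)
for c in("top","side"):
  for n,z in Z.items():
    r=robot.spot_in(c,n)
    print(c,n,[(round(float(x['p']),2),np.round(x['uv']).tolist(),np.round(pl(c,*x['uv'],z)[:2],3).tolist()) for x in r[:3]])
E
```

```text
top wash_conc_centre [(0.84, [333.0, 254.0], [0.46, -0.086])]
top eyedrop_bottle_centre []
top timer_centre [(0.88, [435.0, 263.0], [0.447, -0.304])]
top fine_pen_0_centre [(0.59, [159.0, 262.0], [0.45, 0.282]), (0.15, [333.0, 182.0], [0.624, -0.094])]
top pad_big_round [(0.87, [243.0, 185.0], [0.619, 0.104])]
top pad_small_round [(0.9, [426.0, 185.0], [0.618, -0.297])]
top pad_rectangle [(0.67, [333.0, 184.0], [0.621, -0.094])]
top pad_bar [(0.84, [158.0, 186.0], [0.617, 0.292]), (0.42, [436.0, 264.0], [0.446, -0.307])]
top orange_cap_centre [(0.67, [290.0, 172.0], [0.648, 0.001])]
top dropper_centre [(0.58, [380.0, 206.0], [0.57, -0.193])]
side wash_conc_centre [(0.66, [313.0, 187.0], [0.447, -0.075])]
side eyedrop_bottle_centre []
side timer_centre [(0.9, [304.0, 156.0], [0.445, -0.301])]
side fine_pen_0_centre [(0.75, [336.0, 328.0], [0.447, 0.29])]
side pad_big_round [(0.89, [240.0, 264.0], [0.616, 0.116])]
side pad_small_round [(0.79, [243.0, 163.0], [0.614, -0.282])]
side pad_rectangle [(0.95, [239.0, 202.0], [0.622, -0.101])]
side pad_bar [(0.82, [238.0, 333.0], [0.618, 0.291])]
side orange_cap_centre [(0.51, [228.0, 230.0], [0.643, 0.01])]
side dropper_centre []
```

Top view: pads left to right are bar (158,186), large disc (242,187), rectangle (334,184) and small disc (426,187). The pen is at (157,262), the little bottle at (246,256), the tan bottle at (333,256) and the timer at (434,263). I'll refine these by segmentation.

```bash
cat > seg.py <<'E'
from h import *
def cloud(c,d):
    f,cx,cy,T=inf(c);v,u=np.mgrid[0:420,0:560];d=d.astype(float)
    q=np.stack([(u-cx)/f*d,(v-cy)/f*d,d],-1);return (q-T[:3,3])@T[:3,:3]
def rect(pts):
    (c,(w,h),a)=cv2.minAreaRect((pts*1000).astype(np.float32));b=cv2.boxPoints((c,(w,h),a))
    e=b[1]-b[0];g=b[2]-b[1]
    if np.hypot(*g)>np.hypot(*e): e,g=g,e
    return np.round(np.array(c)/1000,4),np.round([np.hypot(*e),np.hypot(*g)],1),round(np.degrees(np.arctan2(e[1],e[0]))%180,1)
def comp(mask,u,v):
    n,l,st,ce=cv2.connectedComponentsWithStats(mask.astype(np.uint8),connectivity=8)
    w=l[v-4:v+5,u-4:u+5];w=w[w>0];k=np.bincount(w).argmax();return l==k
E
python3 - <<'E'
from seg import *
for c,pads,objs in(("top",dict(bar=(158,186),big=(242,187),rect=(334,184),small=(426,187)),dict(pen=(157,262),timer=(434,263),eye=(246,256),wash=(333,256),cap=(290,172),drop=(380,206))),("side",dict(bar=(238,334),big=(241,261),rect=(240,204),small=(244,162)),dict(pen=(336,330),timer=(304,156),eye=(315,247),wash=(308,190),cap=(228,228)))):
    im=cv2.imread(f"pics/{c}0.png");hsv=cv2.cvtColor(im,cv2.COLOR_BGR2HSV);V=hsv[...,2].astype(int);S=hsv[...,1]
    for n,(u,v) in pads.items():
        g=comp((V>80)&(V<190)&(S<60),u,v) ; w=comp(V>70,u,v)
        for nm,m in(("sil",g),("sheet",w)):
            ys,xs=np.nonzero(m);P=np.array([pl(c,x,y,.003)[:2] for x,y in zip(xs,ys)])
            print(c,n,nm,len(P),np.round(P.mean(0),4),*rect(P))
    d=np.load(f"pics/{c}0.npy");C=cloud(c,d)
    for n,(u,v) in objs.items():
        m=comp((V>75),u,v);ys,xs=np.nonzero(m);z=dict(pen=.007,timer=.021,eye=.056,wash=.115,cap=.013,drop=.01)[n]
        P=np.array([pl(c,x,y,z)[:2] for x,y in zip(xs,ys)]);zz=C[m][:,2]
        print(c,n,len(P),np.round(P.mean(0),4),*rect(P),'z',np.round(np.percentile(zz,[5,50,95]),3))
        if n in('eye','wash'):
            Q=C[max(0,v-60):v+60,max(0,u-40):u+40].reshape(-1,3)
            for lo,hi in((.01,.035),(.035,.06),(.05,.06),(.09,.12)):
                q=Q[(Q[:,2]>lo)&(Q[:,2]<hi)]
                if len(q)>5:print('   ',lo,hi,len(q),np.round([q[:,0].min(),q[:,0].max(),q[:,1].min(),q[:,1].max()],4))
E
python3 - <<'E'
import cv2
a=cv2.imread('pics/top0.png')
cv2.imwrite('pics/crop0.png',cv2.resize(a[140:300,110:470],None,fx=2.2,fy=2.2,interpolation=cv2.INTER_CUBIC))
E
```

```text
top bar sil 548 [0.6175 0.291 ] [0.6189 0.2908] [150.3  18.3] 171.3
top bar sheet 3285 [0.6175 0.2912] [0.6184 0.2912] [161.7 101.6] 171.2
top big sil 645 [0.616 0.106] [0.6162 0.106 ] [61.8 60.9] 89.7
top big sheet 3316 [0.6145 0.1064] [0.6155 0.1065] [161.9 101.4] 4.0
top rect sil 1206 [ 0.6216 -0.0966] [ 0.622  -0.0969] [83.8 67.9] 179.2
top rect sheet 3352 [ 0.6194 -0.0952] [ 0.6204 -0.0957] [160.2 100.6] 179.4
top small sil 173 [ 0.614 -0.294] [ 0.6139 -0.2934] [30.7 29.1] 89.7
top small sheet 3393 [ 0.6126 -0.2933] [ 0.6136 -0.2932] [161.8 101.6] 6.8
top pen 319 [0.4509 0.2843] [0.4496 0.2882] [143.1  11.2] 104.8 z [-0.001  0.008  0.012]
top timer 1114 [ 0.4445 -0.2977] [ 0.4444 -0.2975] [79.  62.7] 62.4 z [0.013 0.02  0.023]
top eye 137 [0.4597 0.0923] [0.4597 0.0918] [26.7 24.6] 89.9 z [0.003 0.046 0.057]
    0.01 0.035 18 [0.4503 0.5772 0.0812 0.1024]
    0.035 0.06 116 [0.4506 0.4734 0.0817 0.1043]
    0.05 0.06 46 [0.4556 0.4701 0.0867 0.1016]
top wash 405 [ 0.4517 -0.0808] [ 0.4522 -0.0817] [55.9 53.7] 179.2 z [0.07  0.095 0.113]
    0.01 0.035 72 [ 0.3391  0.5808 -0.1353
[... 1028 characters left out ...]
 -0.2839] [ 0.4464 -0.2802] [106.5  69.8] 63.9 z [-0.001  0.018  0.021]
side eye 295 [0.4673 0.1301] [0.467  0.1281] [78.2 23.6] 82.5 z [-0.     0.031  0.054]
    0.01 0.035 321 [ 0.34    0.4847 -0.1068  0.2417]
    0.035 0.06 328 [ 0.4291  0.4841 -0.0787  0.1096]
    0.05 0.06 124 [ 0.4302  0.4841 -0.0785  0.1056]
side wash 944 [0.4714 0.0191] [0.4711 0.0143] [159.5  50.2] 82.6 z [0.005 0.058 0.099]
    0.01 0.035 574 [ 0.4062  0.4847 -0.3387  0.11  ]
    0.035 0.06 329 [ 0.4291  0.4841 -0.0809  0.1096]
    0.05 0.06 125 [ 0.4302  0.4841 -0.0809  0.1056]
    0.09 0.12 317 [ 0.431   0.4829 -0.1016 -0.0545]
side cap 181 [0.644  0.0108] [0.6449 0.0098] [46.6 33.1] 91.2 z [-0.001  0.01   0.013]
```

View pics/crop0.png

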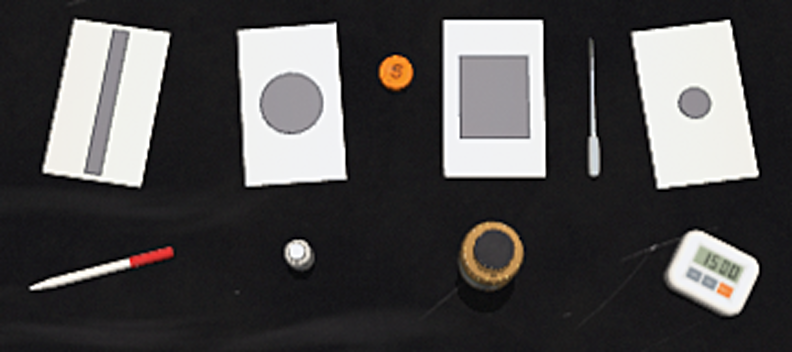

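```bash
python3 - <<'E'
from seg import *
from scipy.optimize import least_squares
W=dict(eye=([.461,.093],.0125,[(.006,.038)]),wash=([.457,-.084],.028,[(.01,.07)]))
for c in("top","side"):
    C=cloud(c,np.load(f"pics/{c}0.npy")).reshape(-1,3)
    for n,(p,r,zs) in W.items():
        for lo,hi in zs:
            q=C[(C[:,2]>lo)&(C[:,2]<hi)&(np.hypot(*(C[:,:2]-p).T)<r+.01)]
            if len(q)<6: continue
            s=least_squares(lambda x:np.hypot(*(q[:,:2]-x).T)-r,p,loss='soft_l1',f_scale=.001)
            print(c,n,len(q),np.round(s.x,4),np.round(np.std(s.fun)*1e3,2))
        H=dict(eye=.056,wash=.115)[n]
        q=C[(C[:,2]>H-.006)&(C[:,2]<H+.006)&(np.hypot(*(C[:,:2]-p).T)<r+.01)]
        print(c,n,'cap',len(q),np.round((q.max(0)+q.min(0))/2,4),np.round(np.ptp(q,0),4),np.round(q.mean(0),4))
    q=C[(C[:,2]>.015)&(C[:,2]<.028)&(np.hypot(*(C[:,:2]-[.444,-.297]).T)<.06)]
    print(c,'timer',len(q),rect(q[:,:2]),np.round(q[:,:2].mean(0),4))
    q=C[(C[:,2]>.004)&(C[:,2]<.016)&(np.hypot(*(C[:,:2]-[.450,.2885]).T)<.09)]
    print(c,'pen',len(q),rect(q[:,:2]),np.round(q[:,:2].mean(0),4))
# edge of wash at columns in side image
im=cv2.imread("pics/side0.png");
for n,p,r,z in(("wash",[.4575,-.084],.028,.05),("eye",[.461,.093],.0125,.02)):
    v=int(pr("side",[*p,z])[0][1]);print(n,v,pr("side",[[p[0]-r,p[1],z],[p[0]+r,p[1],z]])[:,0].round(1),im[v,int(pr("side",[*p,z])[0][0])-22:int(pr("side",[*p,z])[0][0])+23].max(1).tolist())
a=cv2.imread("pics/top0.png")
cols=[(0,0,255),(0,255,0)]
for p,r,z in(([.4575,-.084],.028,.07),([.461,.093],.0125,.04)):
    t=np.linspace(0,6.28,60)
    for z2,k in((z,0),(0,1)):
        for c,i in(("top",a),("side",im)):
            for u,v in pr(c,np.c_[p[0]+r*np.cos(t),p[1]+r*np.sin(t),0*t+z2]): i[int(round(v)),int(round(u))]=cols[k]
cv2.imwrite("pics/ov1.png",np.hstack([cv2.resize(a[230:290,225:365],None,fx=3,fy=3,interpolation=0),cv2.resize(im[150:270,285:340],(82*2,180*2),interpolation=0)[:180] if 0 else np.zeros((180,1,3),np.uint8)]))
cv2.imwrite("pics/ov2.png",cv2.resize(im[150:270,275:345],None,fx=4,fy=4,interpolation=0))
E
```

```text
top eye 23 [0.4629 0.0939] 0.19
top eye cap 49 [0.4627 0.0941 0.0552] [0.015  0.0149 0.0104] [0.4625 0.0936 0.0552]
top wash 61 [ 0.4582 -0.0857] 0.27
top wash cap 268 [ 0.4581 -0.0847  0.1141] [0.0333 0.0329 0.0097] [ 0.4578 -0.0844  0.1138]
top timer 1015 (array([ 0.4461, -0.2998]), array([77.9, 61.6], dtype=float32), np.float32(61.5)) [ 0.4458 -0.2992]
top pen 358 (array([0.4536, 0.2883]), array([173.6, 163.3], dtype=float32), np.float32(40.7)) [0.4567 0.2813]
side eye 143 [0.4612 0.0956] 0.98
side eye cap 37 [0.4619 0.0966 0.0539] [0.0137 0.0182 0.0063] [0.4616 0.0981 0.0537]
side wash 491 [ 0.4564 -0.0838] 1.3
side wash cap 120 [ 0.4572 -0.0808  0.1122] [0.0346 0.0416 0.0061] [ 0.4578 -0.079   0.1125]
side timer 291 (array([ 0.4442, -0.2947]), array([77.3, 60.2], dtype=float32), np.float32(60.9)) [ 0.4447 -0.2933]
side pen 328 (array([0.4501, 0.2906]), array([141.5,  10.9], dtype=float32), np.float32(103.4)) [0.4506 0.2888]
wash 187 [319.8 296.1] [35, 29, 30, 32, 31, 36, 25, 37, 31, 27, 31, 60, 147, 148, 157, 155, 157, 160, 161, 158, 158, 161, 161, 159, 156, 156, 158, 154, 156, 156, 138, 134, 122, 101, 90, 86, 31, 31, 33, 43, 39, 35, 37, 36, 38]
eye 247 [320.8 308.9] [27, 33, 32, 33, 32, 33, 35, 32, 34, 27, 28, 34, 33, 27, 29, 30, 33, 110, 181, 184, 193, 191, 189, 186, 159, 161, 151, 141, 121, 80, 20, 27, 26, 30, 34, 27, 32, 29, 29, 33, 31, 29, 32, 32, 28]
```

View pics/ov1.png

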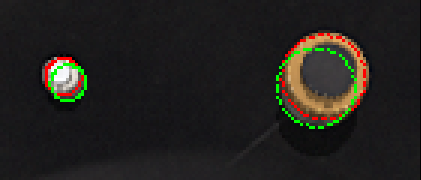

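View pics/ov2.png

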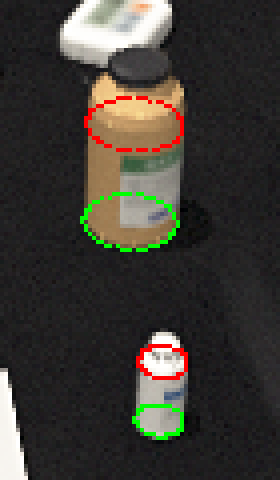

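```bash
cat > go.py <<'E'
import sys
from h import *
x,y,z,psi=map(float,sys.argv[1:5]);n=int(sys.argv[5]) if len(sys.argv)>5 else 0
s=robot.state();p=np.array(s['tool_pos']);R=np.array(s['tcp_rot']);c=np.degrees(np.arctan2(R[1,0],R[0,0]))
d=np.array([x,y,z])-p;t=-((psi-c+180)%360-180)
print('t%.2f'%s['time'],'pos',p.round(4),'psi%.2f'%c,'w%.3f'%s['width'],'F',np.round(s['force'],1),'d',d.round(4),'turn%.1f'%t,'tilt',R[2].round(3))
need=max(np.linalg.norm(d)/.0400,abs(t)/7.0);n=n or int(np.ceil(need));k=t/n if n else 0
for i in range(n):
    a=np.radians(c-k*i);e=d/n
    print('[%.4f,%.4f,%.4f,%.1f]'%(np.cos(a)*e[0]+np.sin(a)*e[1],-e[2],-np.sin(a)*e[0]+np.cos(a)*e[1],k),end=',\n' if i%5==4 else ',')
E
python3 go.py .4575 -.0848 .2 0 20
```

```text
t1.10 pos [0.2638 0.5666 0.2313] psi65.03 w0.999 F [-0.7  0.6  0.4] d [ 0.1937 -0.6514 -0.0313] turn65.0 tilt [ 0. -1. -0.]
[-0.0254,0.0016,-0.0225,3.3],[-0.0241,0.0016,-0.0239,3.3],[-0.0227,0.0016,-0.0253,3.3],[-0.0213,0.0016,-0.0265,3.3],[-0.0197,0.0016,-0.0277,3.3],
[-0.0181,0.0016,-0.0287,3.3],[-0.0165,0.0016,-0.0297,3.3],[-0.0147,0.0016,-0.0306,3.3],[-0.0130,0.0016,-0.0314,3.3],[-0.0112,0.0016,-0.0321,3.3],
[-0.0093,0.0016,-0.0327,3.3],[-0.0075,0.0016,-0.0331,3.3],[-0.0056,0.0016,-0.0335,3.3],[-0.0037,0.0016,-0.0338,3.3],[-0.0017,0.0016,-0.0339,3.3],
[0.0002,0.0016,-0.0340,3.3],[0.0021,0.0016,-0.0339,3.3],[0.0040,0.0016,-0.0337,3.3],[0.0059,0.0016,-0.0335,3.3],[0.0078,0.0016,-0.0331,3.3],
```

Emit:
send_rows([
  [-0.025,0,-0.023,3.3],
  [-0.024,0,-0.024,3.3],
  [-0.023,0,-0.025,3.3],
  [-0.021,0,-0.027,3.3],
  [-0.02,0,-0.028,3.3],
], hand=-1, grip_force=30)

```text
time: 1.52
tool_pos: [0.3094, 0.4052, 0.2291]
tcp_rot: [[0.661, -0.003, -0.75], [0.75, 0.003, 0.661], [0.001, -1.0, 0.004]]
force: [1.0, 0.3, -0.0]
width: 0.999
```

Emit:
send_rows([
  [-0.018,0,-0.029,3.3],
  [-0.017,0,-0.03,3.3],
  [-0.015,0,-0.031,3.3],
  [-0.013,0,-0.031,3.3],
  [-0.011,0,-0.032,3.3],
])

```text
time: 1.93
tool_pos: [0.3572, 0.2331, 0.2291]
tcp_rot: [[0.854, -0.001, -0.52], [0.52, 0.006, 0.854], [0.002, -1.0, 0.006]]
force: [1.4, 0.4, 0.2]
width: 1.002
```

```bash
python3 go.py .4575 -.0848 .2 0
```

```text
t1.93 pos [0.3572 0.2331 0.2291] psi31.30 w1.002 F [1.4 0.4 0.2] d [ 0.1003 -0.3179 -0.0291] turn31.3 tilt [ 0.002 -1.     0.006]
[-0.0088,0.0032,-0.0360,3.5],[-0.0066,0.0032,-0.0364,3.5],[-0.0044,0.0032,-0.0368,3.5],[-0.0022,0.0032,-0.0370,3.5],[0.0001,0.0032,-0.0370,3.5],
[0.0023,0.0032,-0.0370,3.5],[0.0046,0.0032,-0.0368,3.5],[0.0068,0.0032,-0.0364,3.5],[0.0090,0.0032,-0.0359,3.5],
```

Emit:
send_rows([
  [-0.009,0.003,-0.036,3.5],
  [-0.007,0.003,-0.036,3.5],
  [-0.004,0.003,-0.037,3.5],
  [-0.002,0.003,-0.037,3.5],
  [0,0.003,-0.037,3.5],
])

```text
time: 2.35
tool_pos: [0.4131, 0.0487, 0.2146]
tcp_rot: [[0.974, 0.004, -0.226], [0.225, 0.012, 0.974], [0.007, -1.0, 0.01]]
force: [0.8, 0.6, 0.3]
width: 0.994
```

Emit:
send_rows([
  [0.002,0.003,-0.037,3.5],
  [0.005,0.003,-0.037,3.5],
  [0.007,0.003,-0.036,3.5],
  [0.009,0.003,-0.036,3.5],
  [0.002,0,-0.008,0.5],
])

```text
time: 2.77
tool_pos: [0.4591, -0.1145, 0.2026]
tcp_rot: [[0.999, 0.012, 0.046], [-0.046, 0.011, 0.999], [0.011, -1.0, 0.012]]
force: [-0.7, 0.1, -0.3]
width: 0.999
```

```bash
python3 go.py .4575 -.0848 .14 0
```

```text
t2.77 pos [ 0.4591 -0.1145  0.2026] psi-2.65 w0.999 F [-0.7  0.1 -0.3] d [-0.0016  0.0297 -0.0626] turn-2.6 tilt [ 0.011 -1.     0.012]
[-0.0015,0.0313,0.0148,-1.3],[-0.0011,0.0313,0.0148,-1.3],
```

Emit:
send_rows([
  [0,0.01,0.01,-1.3],
  [0,0.01,0.01,-1.3],
  [0,0,0,0],
  [0,0,0,0],
])

```text
time: 3.1
tool_pos: [0.4605, -0.0975, 0.1823]
tcp_rot: [[1.0, 0.013, 0.006], [-0.006, 0.009, 1.0], [0.013, -1.0, 0.009]]
force: [-0.8, -0.8, -0.1]
width: 0.998
```

```bash
python3 go.py .4575 -.0848 .14 0
```

```text
t3.10 pos [ 0.4605 -0.0975  0.1823] psi-0.35 w0.998 F [-0.8 -0.8 -0.1] d [-0.003   0.0127 -0.0423] turn-0.4 tilt [ 0.013 -1.     0.009]
[-0.0016,0.0211,0.0064,-0.2],[-0.0015,0.0211,0.0064,-0.2],
```

```bash
cat > e.py <<'E'
s=open('go.py').read()
i=s.index('for i in')
s=s[:i]+'''for i in range(n):
    a=np.radians(k*i);Ry=np.array([[np.cos(a),0,np.sin(a)],[0,1,0],[-np.sin(a),0,np.cos(a)]])
    e=(R@Ry).T@(d/n)
    print('[%.4f,%.4f,%.4f,%.1f]'%(*e,k),end=',\\n' if i%5==4 else ',')
'''
open('go.py','w').write(s)
E
python3 e.py; python3 go.py .4575 -.0848 .12 0 3
```

```text
t3.10 pos [ 0.4605 -0.0975  0.1823] psi-0.35 w0.998 F [-0.8 -0.8 -0.1] d [-0.003   0.0127 -0.0623] turn-0.4 tilt [ 0.013 -1.     0.009]
[-0.0013,0.0208,0.0040,-0.1],[-0.0013,0.0208,0.0040,-0.1],[-0.0013,0.0208,0.0040,-0.1],
```

Emit:
send_rows([
  [-0.0014,0.018,0.0045,0],
  [-0.0014,0.018,0.0045,0],
  [-0.0014,0.018,0.0045,0],
  [0,0,0,0],
])

```text
time: 3.43
tool_pos: [0.4584, -0.0797, 0.1287]
tcp_rot: [[1.0, 0.017, -0.0], [-0.0, 0.011, 1.0], [0.017, -1.0, 0.011]]
force: [-0.8, 0.4, -0.2]
width: 0.999
```

```bash
python3 go.py .4575 -.0848 .045 0 5
```

```text
t3.43 pos [ 0.4584 -0.0797  0.1287] psi-0.00 w0.999 F [-0.8  0.4 -0.2] d [-0.0009 -0.0051 -0.0837] turn-0.0 tilt [ 0.017 -1.     0.011]
[-0.0005,0.0167,-0.0012,-0.0],[-0.0005,0.0167,-0.0012,-0.0],[-0.0005,0.0167,-0.0012,-0.0],[-0.0005,0.0167,-0.0012,-0.0],[-0.0005,0.0167,-0.0012,-0.0],
```

Emit:
send_rows([
  [0,0,0,0],
  [0,0,0,0],
  [0,0,0,0],
  [0,0,0,0],
])

```text
time: 3.77
tool_pos: [0.4595, -0.079, 0.1314]
tcp_rot: [[1.0, 0.019, -0.003], [0.003, 0.012, 1.0], [0.019, -1.0, 0.012]]
force: [0.1, -0.1, 0.2]
width: 0.995
```

```bash
python3 go.py .4575 -.0848 .045 0 5
```

```text
t3.77 pos [ 0.4595 -0.079   0.1314] psi0.15 w0.995 F [ 0.1 -0.1  0.2] d [-0.002  -0.0058 -0.0864] turn0.2 tilt [ 0.019 -1.     0.012]
[-0.0007,0.0173,-0.0014,0.0],[-0.0007,0.0173,-0.0014,0.0],[-0.0007,0.0173,-0.0014,0.0],[-0.0007,0.0173,-0.0014,0.0],[-0.0007,0.0173,-0.0014,0.0],
```

Emit:
send_rows([
  [-0.001,0.012,-0.002,0],
  [-0.001,0.012,-0.002,0],
  [-0.001,0.01,-0.001,0],
  [0,0,0,0],
])

```text
time: 4.1
tool_pos: [0.4605, -0.0841, 0.0999]
tcp_rot: [[1.0, 0.027, -0.003], [0.003, 0.013, 1.0], [0.027, -1.0, 0.013]]
force: [0.3, 0.4, 0.1]
width: 1.002
```

```bash
python3 go.py .4575 -.0848 .045 0 4
```

```text
t4.10 pos [ 0.4605 -0.0841  0.0999] psi0.16 w1.002 F [0.3 0.4 0.1] d [-0.003  -0.0007 -0.0549] turn0.2 tilt [ 0.027 -1.     0.013]
[-0.0011,0.0137,-0.0003,0.0],[-0.0011,0.0137,-0.0003,0.0],[-0.0011,0.0137,-0.0003,0.0],[-0.0011,0.0137,-0.0003,0.0],
```

Emit:
send_rows([
  [0,-0.015,0,0],
  [0,-0.015,0,0],
])

```text
time: 4.27
tool_pos: [0.4579, -0.0849, 0.1287]
tcp_rot: [[1.0, 0.021, -0.002], [0.002, 0.012, 1.0], [0.021, -1.0, 0.012]]
force: [0.3, -0.4, 0.5]
width: 0.997
```

Emit:
send_rows([
  [0,0,0,0],
  [0,0,0,0],
  [0,0,0,0],
])

```text
time: 4.52
tool_pos: [0.4599, -0.0853, 0.1318]
tcp_rot: [[1.0, 0.027, -0.001], [0.001, 0.012, 1.0], [0.027, -1.0, 0.012]]
force: [-0.3, -0.3, -0.2]
width: 0.996
```

```bash
python3 go.py .4575 -.0848 .045 0 4; python3 - <<'E'
from h import *
for i in range(3):
    robot.get_image('top');s=robot.state();print(np.round(s['time'],3),np.round(s['tool_pos'],4),np.round(s['tcp_rot'][2],4),np.round(s['joint_positions'],4))
E
```

```text
t4.52 pos [ 0.4599 -0.0853  0.1318] psi0.06 w0.996 F [-0.3 -0.3 -0.2] d [-0.0024  0.0005 -0.0868] turn0.1 tilt [ 0.027 -1.     0.012]
[-0.0012,0.0217,-0.0001,0.0],[-0.0012,0.0217,-0.0001,0.0],[-0.0012,0.0217,-0.0001,0.0],[-0.0012,0.0217,-0.0001,0.0],4.567 [ 0.4597 -0.0853  0.1316] [ 0.0264 -0.9996  0.0123] [-0.3869  0.2793  0.5695  2.1237 -0.2389  0.7709  0.3351]
4.617 [ 0.4595 -0.0853  0.1313] [ 0.0258 -0.9996  0.0122] [-0.3868  0.2797  0.5694  2.124  -0.2388  0.7709  0.3351]
4.667 [ 0.4593 -0.0853  0.1312] [ 0.0253 -0.9996  0.0121] [-0.3868  0.2799  0.5693  2.1242 -0.2388  0.771   0.3351]
```

Emit:
send_rows([
  [-0.001,0.04,0,0],
])

```text
time: 4.75
tool_pos: [0.464, -0.0854, 0.0954]
tcp_rot: [[0.999, 0.036, -0.001], [0.001, 0.013, 1.0], [0.036, -0.999, 0.013]]
force: [2.0, 1.1, -0.0]
width: 1.003
```

```bash
cat > hold.py <<'E'
import sys
from h import *
n=int(sys.argv[1]);v=len(sys.argv)>2
for i in range(n):
    robot.get_image('top');s=robot.state()
    if v or i==n-1:print(np.round(s['time'],3),np.round(s['tool_pos'],4),np.round(s['tcp_rot'][2],4),'w%.3f'%s['width'],np.round(s['force'],1))
E
python3 -c "
from h import *
s=robot.state();print(np.round(s['tool_pos'],4),np.round(s['tcp_rot'][2],4))"
python3 hold.py 6 v
```

```text
[ 0.464  -0.0854  0.0954] [ 0.0361 -0.9993  0.0126]
4.8 [ 0.4578 -0.0841  0.0857] [ 0.0216 -0.9997  0.0112] w1.000 [-2.7  0.3 -5.4]
4.85 [ 0.4561 -0.0841  0.0872] [ 0.017  -0.9998  0.0117] w0.998 [-1.   0.7  0.1]
4.9 [ 0.4569 -0.0847  0.0892] [ 0.0187 -0.9998  0.0116] w1.000 [-0.6 -0.6  0.1]
4.95 [ 0.4582 -0.085   0.0907] [ 0.0217 -0.9997  0.0117] w1.003 [-0.7 -0.4  0.3]
5.0 [ 0.4591 -0.0852  0.0917] [ 0.0243 -0.9996  0.0118] w1.000 [ 0.2 -0.6  0.1]
5.05 [ 0.4597 -0.0851  0.0922] [ 0.0261 -0.9996  0.012 ] w1.001 [-0.5  0.8 -0.7]
```

Emit:
send_rows([
  [0,-0.04,0,0],
  [-0.001,0,0,0],
])

```text
time: 5.22
tool_pos: [0.458, -0.0865, 0.1343]
tcp_rot: [[1.0, 0.025, 0.0], [-0.001, 0.01, 1.0], [0.025, -1.0, 0.01]]
force: [1.8, -0.2, 0.4]
width: 0.999
```

```bash
python3 hold.py 6 v
```

```text
5.267 [ 0.4564 -0.0854  0.1319] [ 0.0221 -0.9997  0.0113] w1.000 [-0.7  0.6 -1. ]
5.317 [ 0.4557 -0.0849  0.1307] [ 0.0207 -0.9997  0.0117] w1.001 [-0.1 -0.  -0.1]
5.367 [ 0.4553 -0.0847  0.1299] [ 0.0194 -0.9997  0.0117] w0.998 [-0.8 -0.1 -0.1]
5.417 [ 0.4549 -0.0847  0.1293] [ 0.0182 -0.9998  0.0115] w1.001 [-0.3 -0.5  0.3]
5.467 [ 0.4546 -0.0847  0.1289] [ 0.0174 -0.9998  0.0113] w0.997 [-0.4  0.4 -0.2]
5.517 [ 0.4545 -0.0848  0.1286] [ 0.0167 -0.9998  0.0112] w1.002 [-0.6  0.3 -0.1]
```

Emit:
send_rows([
  [0.002,0.04,0,0],
])

```text
time: 5.6
tool_pos: [0.4615, -0.0848, 0.0931]
tcp_rot: [[1.0, 0.027, -0.001], [0.001, 0.012, 1.0], [0.027, -1.0, 0.012]]
force: [2.2, 1.0, 0.4]
width: 0.996
```

```bash
python3 hold.py 2 v; python3 go.py .4575 -.0848 .047 0 1
```

```text
5.65 [ 0.4561 -0.0836  0.0832] [ 0.0132 -0.9999  0.01  ] w1.001 [-2.5  0.7 -4.6]
5.7 [ 0.4543 -0.0837  0.0847] [ 0.0088 -0.9999  0.0105] w0.997 [-1.  0.  1.]
t5.70 pos [ 0.4543 -0.0837  0.0847] psi0.13 w0.997 F [-1.  0.  1.] d [ 0.0032 -0.0011 -0.0377] turn0.1 tilt [ 0.009 -1.     0.01 ]
[0.0029,0.0377,-0.0015,0.1],
```

Emit:
send_rows([
  [0.003,0.035,-0.001,0],
])

```text
time: 5.78
tool_pos: [0.4601, -0.085, 0.0528]
tcp_rot: [[1.0, 0.014, -0.001], [0.001, 0.011, 1.0], [0.014, -1.0, 0.011]]
force: [2.4, 0.4, 0.6]
width: 1.001
```

```bash
python3 hold.py 6; python3 go.py .4575 -.0848 .046 0 1
```

```text
6.083 [ 0.4584 -0.0847  0.0517] [ 0.0111 -0.9999  0.0108] w1.001 [0.6 0.7 0.2]
t6.08 pos [ 0.4584 -0.0847  0.0517] psi0.09 w1.001 F [0.6 0.7 0.2] d [-0.0009 -0.0001 -0.0057] turn0.1 tilt [ 0.011 -1.     0.011]
[-0.0009,0.0057,-0.0002,0.1],
```

Emit:
send_rows([
  [-0.001,0.006,0,0],
])

```text
time: 6.17
tool_pos: [0.4591, -0.0846, 0.0482]
tcp_rot: [[1.0, 0.016, -0.002], [0.001, 0.011, 1.0], [0.016, -1.0, 0.011]]
force: [0.1, 0.0, 0.0]
width: 1.002
```

```bash
python3 hold.py 5
```

```text
6.417 [ 0.4578 -0.0844  0.0464] [ 0.0124 -0.9999  0.0112] w0.998 [-0.2 -0.1  0. ]
```

Emit:
send_rows([
  [0,0,0,0],
], hand=1, grip_force=30)

```text
time: 6.5
tool_pos: [0.4579, -0.0844, 0.0468]
tcp_rot: [[1.0, 0.013, -0.002], [0.002, 0.011, 1.0], [0.013, -1.0, 0.011]]
force: [-0.1, 1.0, 0.1]
width: 0.885
```

```bash
python3 hold.py 12 v
```

```text
6.55 [ 0.458  -0.0844  0.0469] [ 0.0131 -0.9998  0.0114] w0.805 [-0.3  0.5 -0.5]
6.6 [ 0.4579 -0.0844  0.0467] [ 0.0128 -0.9999  0.0113] w0.722 [-0.3  0.4  0.5]
6.65 [ 0.4576 -0.0844  0.0466] [ 0.012  -0.9999  0.0114] w0.647 [-6.8  0.1 19.7]
6.7 [ 0.4576 -0.0844  0.0468] [ 0.012  -0.9999  0.0116] w0.647 [-2.9  0.4  7.6]
6.75 [ 0.4576 -0.0845  0.0468] [ 0.012  -0.9999  0.0117] w0.642 [-2.1 -0.2  7.2]
6.8 [ 0.4576 -0.0844  0.0468] [ 0.012  -0.9999  0.0117] w0.643 [-2.4  0.7  8.1]
6.85 [ 0.4576 -0.0845  0.0468] [ 0.012  -0.9999  0.0117] w0.644 [-2.4  0.7  7.8]
6.9 [ 0.4575 -0.0845  0.0468] [ 0.012  -0.9999  0.0116] w0.644 [-2.9  0.7  8.7]
6.95 [ 0.4575 -0.0845  0.0468] [ 0.012  -0.9999  0.0116] w0.644 [-2.8  0.1  7.6]
7.0 [ 0.4576 -0.0845  0.0468] [ 0.012  -0.9999  0.0116] w0.645 [-2.4  0.5  7.1]
7.05 [ 0.4576 -0.0845  0.0468] [ 0.012  -0.9999  0.0116] w0.645 [-2.5 -0.1  8. ]
7.1 [ 0.4576 -0.0845  0.0468] [ 0.012  -0.9999  0.0117] w0.642 [-3.4 -0.3  7.1]
```

Emit:
send_rows([
  [0,-0.025,0,0],
  [0,-0.025,0,0],
])

```text
time: 7.27
tool_pos: [0.4536, -0.0848, 0.0941]
tcp_rot: [[1.0, 0.003, -0.001], [0.001, 0.011, 1.0], [0.003, -1.0, 0.011]]
force: [0.3, -0.2, -0.5]
width: 0.643
```

```bash
python3 hold.py 3 v; python3 go.py .6155 .107 .095 0 9
```

```text
7.317 [ 0.4556 -0.0854  0.0979] [ 0.0077 -0.9999  0.0113] w0.640 [ 1.5 -1.   1.7]
7.367 [ 0.4562 -0.085   0.0966] [ 0.0097 -0.9999  0.0115] w0.642 [ 0.   0.1 -0.4]
7.417 [ 0.4557 -0.0845  0.0953] [ 0.0086 -0.9999  0.0118] w0.643 [ 0.8  0.8 -1.6]
t7.42 pos [ 0.4557 -0.0845  0.0953] psi0.13 w0.643 F [ 0.8  0.8 -1.6] d [ 0.1598  0.1915 -0.0003] turn0.1 tilt [ 0.009 -1.     0.012]
[0.0178,0.0004,0.0212,0.0],[0.0178,0.0004,0.0212,0.0],[0.0178,0.0004,0.0212,0.0],[0.0178,0.0004,0.0212,0.0],[0.0178,0.0004,0.0212,0.0],
[0.0178,0.0004,0.0213,0.0],[0.0178,0.0004,0.0213,0.0],[0.0178,0.0004,0.0213,0.0],[0.0178,0.0004,0.0213,0.0],
```

Emit:
send_rows([
  [0.012,0,0.014,0],
  [0.018,0,0.021,0],
  [0.018,0,0.021,0],
  [0.018,0,0.021,0],
  [0.018,0,0.021,0],
])

```text
time: 7.83
tool_pos: [0.5363, 0.0121, 0.093]
tcp_rot: [[1.0, 0.002, 0.008], [-0.008, 0.012, 1.0], [0.002, -1.0, 0.012]]
force: [0.5, 0.4, -1.3]
width: 0.641
```

```bash
python3 go.py .6155 .107 .085 0 4
```

```text
t7.83 pos [0.5363 0.0121 0.093 ] psi-0.46 w0.641 F [ 0.5  0.4 -1.3] d [ 0.0792  0.0949 -0.008 ] turn-0.5 tilt [ 0.002 -1.     0.012]
[0.0196,0.0023,0.0238,-0.1],[0.0197,0.0023,0.0238,-0.1],[0.0197,0.0023,0.0238,-0.1],[0.0197,0.0023,0.0237,-0.1],
```

Emit:
send_rows([
  [0.019,0.002,0.023,0],
  [0.019,0.002,0.023,0],
  [0.016,0.002,0.02,0],
  [0.01,0,0.012,0],
])

```text
time: 8.17
tool_pos: [0.6021, 0.0969, 0.0815]
tcp_rot: [[1.0, -0.004, 0.005], [-0.005, 0.012, 1.0], [-0.004, -1.0, 0.012]]
force: [-0.3, 0.3, -2.6]
width: 0.64
```

```bash
python3 hold.py 4 v; python3 go.py .6155 .107 .055 0 1
```

```text
8.217 [0.6034 0.0998 0.0813] [-0.0031 -0.9999  0.0134] w0.644 [ 3.2  2.8 -0.6]
8.267 [0.6021 0.0975 0.0814] [-0.0039 -0.9999  0.0124] w0.646 [-0.8  0.1 -1.2]
8.317 [0.6011 0.095  0.0817] [-0.0046 -0.9999  0.0111] w0.643 [-0.7 -1.1 -1.8]
8.367 [0.6007 0.0934 0.0821] [-0.0047 -0.9999  0.0106] w0.643 [-0.2 -0.9 -1.1]
t8.37 pos [0.6007 0.0934 0.0821] psi-0.41 w0.643 F [-0.2 -0.9 -1.1] d [ 0.0148  0.0136 -0.0271] turn-0.4 tilt [-0.005 -1.     0.011]
[0.0149,0.0272,0.0134,-0.4],
```

Emit:
send_rows([
  [0.015,0.018,0.0135,0],
])

```text
time: 8.45
tool_pos: [0.6153, 0.1025, 0.0663]
tcp_rot: [[1.0, -0.003, 0.012], [-0.012, 0.009, 1.0], [-0.003, -1.0, 0.009]]
force: [0.4, -1.8, -1.6]
width: 0.641
```

```bash
python3 hold.py 7 ; python3 go.py .6155 .107 .052 0 1
```

```text
8.8 [0.6154 0.1057 0.0647] [-0.0044 -0.9999  0.0104] w0.646 [ 0.5 -0.9 -1.4]
t8.80 pos [0.6154 0.1057 0.0647] psi-0.49 w0.646 F [ 0.5 -0.9 -1.4] d [ 0.0001  0.0013 -0.0127] turn-0.5 tilt [-0.004 -1.     0.01 ]
[0.0001,0.0127,0.0012,-0.5],
```

Emit:
send_rows([
  [0,0.012,0.001,0],
])

```text
time: 8.88
tool_pos: [0.6169, 0.1061, 0.0551]
tcp_rot: [[1.0, 0.0, 0.01], [-0.01, 0.011, 1.0], [-0.0, -1.0, 0.011]]
force: [0.3, 0.2, -0.9]
width: 0.643
```

```bash
python3 hold.py 6 v; python3 go.py .6155 .107 .05 0 1
```

```text
8.933 [0.6149 0.1062 0.0515] [-0.0042 -0.9999  0.0103] w0.647 [-1.7  0.8 -3.6]
8.983 [0.6142 0.1064 0.0515] [-0.0062 -0.9999  0.0101] w0.646 [-0.7  0.6 -1.4]
9.033 [0.6144 0.1065 0.0519] [-0.006  -0.9999  0.0101] w0.644 [-0.8  0.7 -1.4]
9.083 [0.6148 0.1065 0.0523] [-0.0053 -0.9999  0.0102] w0.643 [-0.6  0.2 -1.9]
9.133 [0.6152 0.1066 0.0526] [-0.0047 -0.9999  0.0103] w0.644 [ 0.1  0.1 -1.4]
9.183 [0.6154 0.1067 0.0528] [-0.0044 -0.9999  0.0104] w0.645 [-0.1 -0.1 -0.5]
t9.18 pos [0.6154 0.1067 0.0528] psi-0.49 w0.645 F [-0.1 -0.1 -0.5] d [ 0.0001  0.0003 -0.0028] turn-0.5 tilt [-0.004 -1.     0.01 ]
[0.0002,0.0028,0.0002,-0.5],
```

Emit:
send_rows([
  [0,0.003,0,0],
])

```text
time: 9.27
tool_pos: [0.6159, 0.1067, 0.0504]
tcp_rot: [[1.0, -0.003, 0.009], [-0.009, 0.011, 1.0], [-0.003, -1.0, 0.011]]
force: [0.6, -0.1, -1.4]
width: 0.647
```

```bash
python3 hold.py 5
```

```text
9.517 [0.6157 0.1067 0.0501] [-0.0036 -0.9999  0.0105] w0.647 [-0.2 -0.3  2.2]
```

Emit:
send_rows([
  [0,0,0,0],
], hand=-1)

```text
time: 9.6
tool_pos: [0.6158, 0.1068, 0.0501]
tcp_rot: [[1.0, -0.003, 0.009], [-0.009, 0.011, 1.0], [-0.003, -1.0, 0.011]]
force: [-0.1, 0.3, 0.5]
width: 0.771
```

```bash
python3 hold.py 6; python3 go.py .6155 .107 .09 0 1
```

```text
9.9 [0.6156 0.1067 0.05  ] [-0.0037 -0.9999  0.0104] w1.001 [-0.9 -0.5  0.2]
t9.90 pos [0.6156 0.1067 0.05  ] psi-0.50 w1.001 F [-0.9 -0.5  0.2] d [-0.0001  0.0003  0.04  ] turn-0.5 tilt [-0.004 -1.     0.01 ]
[-0.0003,-0.0400,0.0007,-0.5],
```

Emit:
send_rows([
  [0,-0.03,0,0],
  [0,-0.03,0,0],
  [0,-0.03,0,0],
])

```text
time: 10.15
tool_pos: [0.6111, 0.1053, 0.135]
tcp_rot: [[1.0, -0.017, 0.009], [-0.009, 0.006, 1.0], [-0.018, -1.0, 0.006]]
force: [0.9, 0.9, 0.3]
width: 0.997
```

```bash
python3 hold.py 4 v; python3 go.py .462 .0945 .12 0 5
```

```text
10.2 [0.6146 0.1053 0.1416] [-0.0089 -0.9999  0.0084] w1.000 [ 3.1 -0.6  4.3]
10.25 [0.615  0.1054 0.1397] [-0.0076 -0.9999  0.0087] w0.999 [ 0.4 -0.3 -0.6]
10.3 [0.6137 0.1057 0.1375] [-0.0103 -0.9999  0.0084] w1.000 [-0.   0.  -1.3]
10.35 [0.6125 0.1057 0.1358] [-0.0131 -0.9999  0.0078] w1.000 [-0.5  0.2 -1.8]
t10.35 pos [0.6125 0.1057 0.1358] psi-0.48 w1.000 F [-0.5  0.2 -1.8] d [-0.1505 -0.0112 -0.0158] turn-0.5 tilt [-0.013 -1.     0.008]
[-0.0300,0.0035,-0.0025,-0.1],[-0.0301,0.0035,-0.0025,-0.1],[-0.0301,0.0035,-0.0024,-0.1],[-0.0301,0.0035,-0.0024,-0.1],[-0.0301,0.0035,-0.0023,-0.1],
```

Emit:
send_rows([
  [-0.02,0,-0.002,0],
  [-0.03,0.002,-0.002,0],
  [-0.035,0.003,-0.002,0],
  [-0.035,0.003,-0.002,0],
  [-0.02,0.002,-0.001,0],
])

```text
time: 10.77
tool_pos: [0.4677, 0.0968, 0.1212]
tcp_rot: [[1.0, -0.017, 0.008], [-0.008, 0.003, 1.0], [-0.017, -1.0, 0.003]]
force: [-0.3, 0.1, -0.1]
width: 1.003
```

```bash
python3 hold.py 4 v; python3 go.py .462 .0945 .09 0 1
```

```text
10.817 [0.4642 0.0965 0.1205] [-0.0211 -0.9998  0.003 ] w0.998 [-5.4 -0.5 -2.4]
10.867 [0.4674 0.0971 0.1213] [-0.0182 -0.9998  0.0036] w1.000 [0.8 0.6 0.4]
10.917 [0.4702 0.0976 0.1221] [-0.0149 -0.9999  0.004 ] w0.998 [1.2 0.5 0.4]
10.967 [0.472  0.0977 0.1226] [-0.0128 -0.9999  0.004 ] w1.000 [ 0.5 -0.2 -0.1]
t10.97 pos [0.472  0.0977 0.1226] psi-0.42 w1.000 F [ 0.5 -0.2 -0.1] d [-0.01   -0.0032 -0.0326] turn-0.4 tilt [-0.013 -1.     0.004]
[-0.0096,0.0327,-0.0034,-0.4],
```

Emit:
send_rows([
  [-0.01,0.025,-0.003,0],
  [-0.003,0.02,0,0],
])

```text
time: 11.13
tool_pos: [0.4639, 0.0961, 0.0796]
tcp_rot: [[1.0, -0.004, 0.007], [-0.007, 0.006, 1.0], [-0.004, -1.0, 0.006]]
force: [-1.4, -0.2, -0.0]
width: 0.997
```

```bash
python3 hold.py 5 v; python3 go.py .462 .0945 .045 0 1
```

```text
11.183 [0.463  0.0962 0.077 ] [-0.0062 -1.      0.005 ] w1.000 [-1.2 -0.5 -2.9]
11.233 [0.4633 0.096  0.0784] [-0.0071 -1.      0.0046] w0.999 [0.9 0.3 0. ]
11.283 [0.4642 0.096  0.0796] [-0.0059 -1.      0.0049] w1.003 [ 0.  -0.5  0.4]
11.333 [0.4648 0.096  0.0805] [-0.0044 -1.      0.0055] w1.002 [-0.5  0.1  0.5]
11.383 [0.4652 0.0962 0.081 ] [-0.0033 -1.      0.0061] w0.999 [ 0.1 -0.8 -0.4]
t11.38 pos [0.4652 0.0962 0.081 ] psi-0.42 w0.999 F [ 0.1 -0.8 -0.4] d [-0.0032 -0.0017 -0.036 ] turn-0.4 tilt [-0.003 -1.     0.006]
[-0.0030,0.0360,-0.0019,-0.4],
```

Tilt is good. I'll check the little bottle before the jaws come down round it, and check where the big bottle now stands.

Emit:
send_rows([
  [-0.003,0.012,-0.002,0],
])

```text
time: 11.47
tool_pos: [0.465, 0.0949, 0.0711]
tcp_rot: [[1.0, 0.001, 0.007], [-0.007, 0.008, 1.0], [0.001, -1.0, 0.008]]
force: [0.7, -0.4, -0.2]
width: 1.004
```

```bash
python3 - <<'E'
from h import *
robot.get_image('side')
a=robot.get_image('side')[0];b=robot.get_image('top')[0]
cv2.imwrite('pics/a1.png',np.hstack([cv2.resize(a[130:330,180:380],(400,400),interpolation=cv2.INTER_CUBIC),cv2.resize(b[140:300,190:350],(400,400),interpolation=cv2.INTER_CUBIC)])[:,:,::-1])
E
python3 go.py .462 .0945 .007 0 2
```

```text
t11.62 pos [0.4626 0.0942 0.0694] psi-0.44 w0.998 F [ 0.5 -0.1 -0.2] d [-0.0006  0.0003 -0.0624] turn-0.4 tilt [-0.003 -1.     0.006]
[-0.0002,0.0312,-0.0000,-0.2],[-0.0002,0.0312,-0.0000,-0.2],
```

View pics/a1.png

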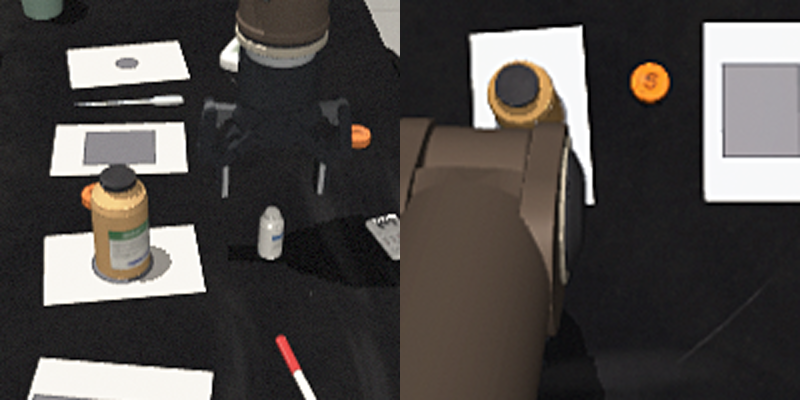

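The side crop shows the tan bottle upright on the large disc (near (122,265) in the crop). The little bottle is centred between the open fingers at (270,235). I'll descend in steps.

Emit:
send_rows([
  [0,0.025,0,0],
  [0,0.015,0,0],
])

```text
time: 11.78
tool_pos: [0.4665, 0.0957, 0.0328]
tcp_rot: [[1.0, 0.004, 0.008], [-0.008, 0.009, 1.0], [0.004, -1.0, 0.01]]
force: [-0.5, -0.2, 0.1]
width: 1.001
```

```bash
python3 hold.py 5; python3 go.py .462 .0945 .008 0 1
```

```text
12.033 [0.4667 0.0953 0.0338] [ 0.0043 -0.9999  0.0091] w0.997 [ 0.2 -0.4  0.3]
t12.03 pos [0.4667 0.0953 0.0338] psi-0.48 w0.997 F [ 0.2 -0.4  0.3] d [-0.0047 -0.0008 -0.0258] turn-0.5 tilt [ 0.004 -1.     0.009]
[-0.0048,0.0258,-0.0010,-0.5],
```

Emit:
send_rows([
  [-0.005,0.018,-0.001,0],
])

```text
time: 12.12
tool_pos: [0.4651, 0.0953, 0.0187]
tcp_rot: [[1.0, 0.011, 0.008], [-0.008, 0.011, 1.0], [0.011, -1.0, 0.011]]
force: [1.0, -0.6, -0.2]
width: 1.0
```

```bash
python3 hold.py 6; python3 go.py .462 .0945 .008 0 1
```

```text
12.417 [0.4624 0.0946 0.0167] [ 0.0054 -0.9999  0.0095] w1.000 [-0.3 -0.8  0.4]
t12.42 pos [0.4624 0.0946 0.0167] psi-0.49 w1.000 F [-0.3 -0.8  0.4] d [-0.0004 -0.0001 -0.0087] turn-0.5 tilt [ 0.005 -1.     0.01 ]
[-0.0005,0.0087,-0.0002,-0.5],
```

Emit:
send_rows([
  [-0.0005,0.008,0,0],
])

```text
time: 12.5
tool_pos: [0.4633, 0.0951, 0.01]
tcp_rot: [[1.0, 0.008, 0.008], [-0.008, 0.011, 1.0], [0.008, -1.0, 0.011]]
force: [0.3, 0.5, 0.7]
width: 0.999
```

```bash
python3 hold.py 6
```

```text
12.8 [0.462  0.0946 0.0087] [ 0.0053 -0.9999  0.0095] w0.999 [ 0.6  0.5 -0.1]
```

Emit:
send_rows([
  [0,0,0,0],
], hand=1, grip_force=25)

```text
time: 12.88
tool_pos: [0.462, 0.0946, 0.0088]
tcp_rot: [[1.0, 0.005, 0.009], [-0.009, 0.009, 1.0], [0.005, -1.0, 0.009]]
force: [0.5, -0.7, 0.6]
width: 0.879
```

```bash
python3 hold.py 14; python3 go.py .6136 -.292 .07 0 1
```

```text
13.583 [0.462  0.0946 0.0089] [ 0.0053 -0.9999  0.0096] w0.299 [-0.4 -1.   6.2]
t13.58 pos [0.462  0.0946 0.0089] psi-0.49 w0.299 F [-0.4 -1.   6.2] d [ 0.1516 -0.3866  0.0611] turn-0.5 tilt [ 0.005 -1.     0.01 ]
[0.1553,-0.0640,-0.3847,-0.5],
```

Emit:
send_rows([
  [0,-0.025,0,0],
  [0,-0.025,0,0],
  [0.005,-0.015,-0.012,0],
  [0.009,0,-0.022,0],
  [0.012,0,-0.03,0],
])

```text
time: 14.0
tool_pos: [0.485, 0.0343, 0.0743]
tcp_rot: [[1.0, 0.0, -0.002], [0.002, 0.01, 1.0], [0.0, -1.0, 0.01]]
force: [0.7, 0.8, -0.3]
width: 0.305
```

```bash
python3 go.py .6136 -.292 .07 0 10
```

```text
t14.00 pos [0.485  0.0343 0.0743] psi0.13 w0.305 F [ 0.7  0.8 -0.3] d [ 0.1286 -0.3263 -0.0043] turn0.1 tilt [ 0.   -1.    0.01]
[0.0128,0.0001,-0.0327,0.0],[0.0128,0.0001,-0.0327,0.0],[0.0128,0.0001,-0.0327,0.0],[0.0128,0.0001,-0.0327,0.0],[0.0128,0.0001,-0.0326,0.0],
[0.0128,0.0001,-0.0326,0.0],[0.0128,0.0001,-0.0326,0.0],[0.0128,0.0001,-0.0326,0.0],[0.0128,0.0001,-0.0326,0.0],[0.0128,0.0001,-0.0326,0.0],
```

Emit:
send_rows([
  [0.013,0,-0.032,0],
  [0.013,0,-0.032,0],
  [0.013,0,-0.032,0],
  [0.013,0,-0.032,0],
  [0.013,0,-0.032,0],
])

```text
time: 14.42
tool_pos: [0.5533, -0.1293, 0.0727]
tcp_rot: [[1.0, 0.002, -0.01], [0.01, 0.012, 1.0], [0.002, -1.0, 0.012]]
force: [0.5, 0.5, -0.7]
width: 0.3
```

```bash
python3 go.py .6136 -.292 .07 0 5
```

```text
t14.42 pos [ 0.5533 -0.1293  0.0727] psi0.59 w0.300 F [ 0.5  0.5 -0.7] d [ 0.0603 -0.1627 -0.0027] turn0.6 tilt [ 0.002 -1.     0.012]
[0.0117,0.0002,-0.0327,0.1],[0.0118,0.0002,-0.0326,0.1],[0.0118,0.0002,-0.0326,0.1],[0.0119,0.0002,-0.0326,0.1],[0.0120,0.0002,-0.0326,0.1],
```

Emit:
send_rows([
  [0.012,0,-0.032,0],
  [0.012,0,-0.032,0],
  [0.012,0,-0.03,0],
  [0.01,0,-0.025,0],
  [0.006,0,-0.015,0],
])

```text
time: 14.83
tool_pos: [0.6081, -0.2746, 0.0692]
tcp_rot: [[1.0, 0.001, -0.007], [0.007, 0.009, 1.0], [0.001, -1.0, 0.009]]
force: [-0.2, -0.1, -0.2]
width: 0.301
```

```bash
python3 hold.py 5 v; python3 go.py .6136 -.292 .03 0 1
```

```text
14.883 [ 0.6082 -0.2778  0.0693] [ 0.0017 -1.      0.0064] w0.304 [ 0.9 -3.9  1.7]
14.933 [ 0.6075 -0.2754  0.069 ] [ 9.e-04 -1.e+00  8.e-03] w0.302 [-0.4 -0.5 -0.6]
14.983 [ 0.6073 -0.2727  0.0688] [ 2.000e-04 -9.999e-01  1.020e-02] w0.305 [ 0.2  0.5 -0.7]
15.033 [ 0.6074 -0.2707  0.0688] [-0.     -0.9999  0.0115] w0.299 [-0.6 -0.1 -0.9]
15.083 [ 0.6075 -0.2696  0.0689] [ 1.000e-04 -9.999e-01  1.210e-02] w0.307 [-0.  -0.1 -0.8]
t15.08 pos [ 0.6075 -0.2696  0.0689] psi0.58 w0.307 F [-0.  -0.1 -0.8] d [ 0.0061 -0.0224 -0.0389] turn0.6 tilt [ 0.    -1.     0.012]
[0.0058,0.0386,-0.0229,0.6],
```

Emit:
send_rows([
  [0.006,0.025,-0.022,0],
])

```text
time: 15.17
tool_pos: [0.6172, -0.2863, 0.0474]
tcp_rot: [[1.0, 0.006, -0.016], [0.016, 0.014, 1.0], [0.006, -1.0, 0.014]]
force: [2.1, 1.1, -0.5]
width: 0.302
```

```bash
python3 hold.py 5 v; python3 go.py .6136 -.292 .016 0 1
```

```text
15.217 [ 0.6138 -0.2917  0.04  ] [-0.0012 -0.9999  0.0119] w0.301 [-0.4 -2.8 -2.8]
15.267 [ 0.6121 -0.291   0.0405] [-0.004  -0.9999  0.0129] w0.305 [-1.1 -0.8 -0.6]
15.317 [ 0.6125 -0.2902  0.0418] [-0.0032 -0.9999  0.0134] w0.298 [ 0.7  0.6 -0.1]
15.367 [ 0.6132 -0.2898  0.0429] [-0.0017 -0.9999  0.0134] w0.301 [-0.3  0.6 -0.9]
15.417 [ 0.6138 -0.2897  0.0437] [-3.000e-04 -9.999e-01  1.310e-02] w0.300 [ 0.7  0.1 -0.5]
t15.42 pos [ 0.6138 -0.2897  0.0437] psi0.64 w0.300 F [ 0.7  0.1 -0.5] d [-0.0002 -0.0023 -0.0277] turn0.6 tilt [-0.    -1.     0.013]
[-0.0002,0.0277,-0.0027,0.6],
```

Emit:
send_rows([
  [0,0.024,-0.002,0],
])

```text
time: 15.5
tool_pos: [0.6174, -0.2915, 0.0247]
tcp_rot: [[1.0, 0.008, -0.013], [0.013, 0.011, 1.0], [0.008, -1.0, 0.011]]
force: [1.3, -1.4, -0.7]
width: 0.305
```

```bash
python3 hold.py 7; python3 go.py .6136 -.292 .0125 0 1
```

```text
15.85 [ 0.6145 -0.2913  0.0211] [ 0.0013 -0.9999  0.0126] w0.306 [ 0.1 -0.5 -0.2]
t15.85 pos [ 0.6145 -0.2913  0.0211] psi0.67 w0.306 F [ 0.1 -0.5 -0.2] d [-0.0009 -0.0007 -0.0086] turn0.7 tilt [ 0.001 -1.     0.013]
[-0.0010,0.0086,-0.0008,0.7],
```

Emit:
send_rows([
  [-0.001,0.008,-0.001,0],
])

```text
time: 15.93
tool_pos: [0.6151, -0.2925, 0.0152]
tcp_rot: [[1.0, 0.005, -0.012], [0.012, 0.011, 1.0], [0.005, -1.0, 0.011]]
force: [0.5, -0.6, 0.4]
width: 0.302
```

```bash
python3 hold.py 7; python3 go.py .6136 -.292 .012 0 1
```

```text
16.283 [ 0.6136 -0.2923  0.0131] [ 0.0013 -0.9999  0.0126] w0.301 [ 0.4  0.8 -0.6]
t16.28 pos [ 0.6136 -0.2923  0.0131] psi0.66 w0.301 F [ 0.4  0.8 -0.6] d [ 0.      0.0003 -0.0011] turn0.7 tilt [ 0.001 -1.     0.013]
[0.0000,0.0011,0.0003,0.7],
```

Emit:
send_rows([
  [0,0.0015,0,0],
])

```text
time: 16.37
tool_pos: [0.6138, -0.2925, 0.012]
tcp_rot: [[1.0, 0.002, -0.011], [0.011, 0.012, 1.0], [0.002, -1.0, 0.012]]
force: [-0.9, 1.7, 11.3]
width: 0.302
```

```bash
python3 hold.py 5
```

```text
16.617 [ 0.6139 -0.2924  0.012 ] [ 0.002  -0.9999  0.0124] w0.303 [-1.3  0.7  4. ]
```

Emit:
send_rows([
  [0,0,0,0],
], hand=-1)

```text
time: 16.7
tool_pos: [0.6138, -0.2924, 0.012]
tcp_rot: [[1.0, 0.002, -0.012], [0.011, 0.012, 1.0], [0.002, -1.0, 0.012]]
force: [-0.3, -0.1, 0.5]
width: 0.43
```

```bash
python3 hold.py 10; python3 go.py .6136 -.292 .1 0 1
```

```text
17.2 [ 0.6138 -0.2924  0.012 ] [ 0.0019 -0.9999  0.0123] w0.999 [ 0.2  0.3 -0.3]
t17.20 pos [ 0.6138 -0.2924  0.012 ] psi0.65 w0.999 F [ 0.2  0.3 -0.3] d [-0.0002  0.0004  0.088 ] turn0.7 tilt [ 0.002 -1.     0.012]
[-0.0000,-0.0880,0.0015,0.7],
```

Emit:
send_rows([
  [0,-0.025,0,0],
  [0,-0.03,0,0],
  [0,-0.025,0,0],
])

```text
time: 17.45
tool_pos: [0.6097, -0.2912, 0.0871]
tcp_rot: [[1.0, -0.01, -0.011], [0.012, 0.017, 1.0], [-0.01, -1.0, 0.017]]
force: [-0.2, 0.1, 1.1]
width: 0.999
```

```bash
python3 hold.py 3; python3 go.py .445 -.297 .09 -28.5 6; python3 - <<'E'
from h import *
a=robot.get_image('side')[0];b=robot.get_image('top')[0]
cv2.imwrite('pics/a2.png',np.hstack([cv2.resize(a[100:300,180:380],(400,400),interpolation=cv2.INTER_CUBIC),cv2.resize(b[140:300,320:480],(400,400),interpolation=cv2.INTER_CUBIC)])[:,:,::-1])
E
```

```text
17.6 [ 0.6114 -0.2921  0.0887] [-0.0048 -0.9999  0.0151] w1.000 [-0.7 -0.1 -0.6]
t17.60 pos [ 0.6114 -0.2921  0.0887] psi0.66 w1.000 F [-0.7 -0.1 -0.6] d [-0.1664 -0.0049  0.0013] turn29.2 tilt [-0.005 -1.     0.015]
[-0.0277,-0.0001,-0.0005,4.9],[-0.0276,-0.0001,-0.0029,4.9],[-0.0273,-0.0001,-0.0052,4.9],[-0.0267,-0.0001,-0.0075,4.9],[-0.0260,-0.0001,-0.0097,4.9],
[-0.0251,-0.0001,-0.0119,4.9],
```

View pics/a2.png

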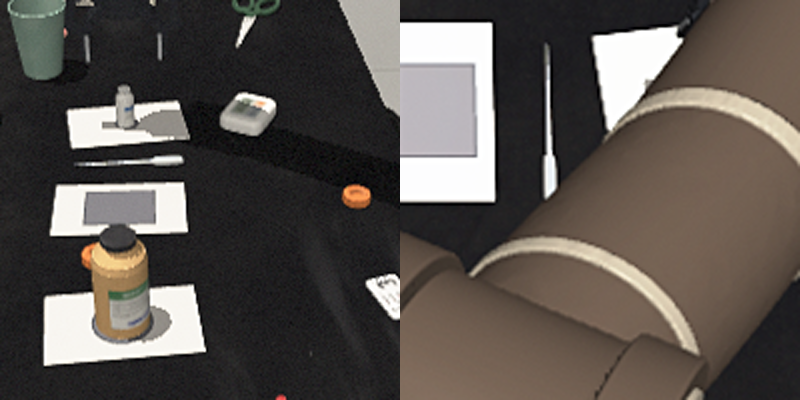

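The little bottle stands upright on its pad at crop (124,110). Next is the timer.

Emit:
send_rows([
  [-0.02,0,-0.0005,4.8],
  [-0.028,0,-0.003,4.8],
  [-0.028,0,-0.005,4.8],
  [-0.027,0,-0.007,4.8],
  [-0.025,0,-0.009,4.8],
])

```text
time: 18.12
tool_pos: [0.4769, -0.2897, 0.0801]
tcp_rot: [[0.915, -0.015, 0.403], [-0.403, 0.02, 0.915], [-0.021, -1.0, 0.012]]
force: [-0.1, -0.4, 0.9]
width: 1.0
```

```bash
python3 hold.py 4 v;python3 go.py .445 -.297 .09 -28.5 2; 
```

```text
18.167 [ 0.4704 -0.2902  0.0796] [-0.0267 -0.9996  0.0119] w1.001 [-7.1  0.3 -1.5]
18.217 [ 0.4734 -0.2903  0.0801] [-0.0246 -0.9996  0.0121] w1.000 [-0.6  0.1  0.2]
18.267 [ 0.4764 -0.2901  0.0805] [-0.0219 -0.9997  0.0125] w1.001 [-0.6 -0.  -0. ]
18.317 [ 0.4784 -0.29    0.0808] [-0.0202 -0.9997  0.0127] w1.003 [ 0.1 -0.   0.2]
t18.32 pos [ 0.4784 -0.29    0.0808] psi-23.51 w1.003 F [ 0.1 -0.   0.2] d [-0.0334 -0.007   0.0092] turn5.0 tilt [-0.02  -1.     0.013]
[-0.0140,-0.0045,-0.0098,2.5],[-0.0136,-0.0045,-0.0104,2.5],
```

Emit:
send_rows([
  [-0.014,0.005,-0.012,2.5],
  [-0.014,0.015,-0.012,2.5],
])

```text
time: 18.48
tool_pos: [0.4491, -0.299, 0.0617]
tcp_rot: [[0.882, -0.008, 0.471], [-0.47, 0.018, 0.882], [-0.015, -1.0, 0.012]]
force: [0.1, -0.0, -0.7]
width: 0.999
```

```bash
python3 hold.py 1 v;python3 go.py .445 -.297 .05 -28.5 2; 
```

```text
18.533 [ 0.444  -0.2987  0.0585] [-0.021  -0.9997  0.0108] w0.998 [-3.5  0.5 -2.7]
t18.53 pos [ 0.444  -0.2987  0.0585] psi-28.37 w0.998 F [-3.5  0.5 -2.7] d [ 0.001   0.0017 -0.0085] turn0.1 tilt [-0.021 -1.     0.011]
[0.0001,0.0043,0.0009,0.1],[0.0001,0.0043,0.0009,0.1],
```

Emit:
send_rows([
  [0,0.018,0,0],
  [0,0.002,0,0],
])

```text
time: 18.7
tool_pos: [0.4441, -0.2981, 0.0369]
tcp_rot: [[0.881, -0.015, 0.474], [-0.473, 0.02, 0.881], [-0.022, -1.0, 0.011]]
force: [-0.2, 1.2, -0.7]
width: 0.998
```

```bash
python3 hold.py 5 v;python3 go.py .445 -.297 .02 -28.5 1; 
```

```text
18.75 [ 0.445  -0.2987  0.0379] [-0.0209 -0.9997  0.0107] w1.000 [0.7 0.1 0.1]
18.8 [ 0.4456 -0.2991  0.0389] [-0.0195 -0.9998  0.0106] w0.996 [0.4 0.1 0.5]
18.85 [ 0.4459 -0.2994  0.0396] [-0.0183 -0.9998  0.0107] w0.997 [-0.7  0.2 -0.4]
18.9 [ 0.446  -0.2996  0.04  ] [-0.0175 -0.9998  0.0107] w1.002 [ 0.  -0.4 -0.6]
18.95 [ 0.446  -0.2997  0.0402] [-0.017  -0.9998  0.0107] w1.002 [-0.6 -0.3 -0.2]
t18.95 pos [ 0.446  -0.2997  0.0402] psi-28.30 w1.002 F [-0.6 -0.3 -0.2] d [-0.001   0.0027 -0.0202] turn0.2 tilt [-0.017 -1.     0.011]
[-0.0018,0.0202,0.0017,0.2],
```

Emit:
send_rows([
  [-0.002,0.022,0.002,0.2],
  [0,0.008,0,0],
])

```text
time: 19.12
tool_pos: [0.448, -0.2973, 0.0125]
tcp_rot: [[0.88, -0.004, 0.476], [-0.476, 0.015, 0.88], [-0.011, -1.0, 0.011]]
force: [-0.4, 0.5, 0.0]
width: 0.999
```

```bash
python3 hold.py 6;python3 go.py .445 -.297 .001 -28.5 1; 
```

```text
19.417 [ 0.4484 -0.2991  0.0143] [-0.0088 -0.9999  0.0106] w1.000 [ 0.4 -0.   0.4]
t19.42 pos [ 0.4484 -0.2991  0.0143] psi-28.49 w1.000 F [ 0.4 -0.   0.4] d [-0.0034  0.0021 -0.0133] turn0.0 tilt [-0.009 -1.     0.011]
[-0.0038,0.0133,0.0001,0.0],
```

Emit:
send_rows([
  [-0.004,0.012,0.0002,0],
])

```text
time: 19.5
tool_pos: [0.4469, -0.2982, 0.0044]
tcp_rot: [[0.879, 0.001, 0.477], [-0.477, 0.011, 0.879], [-0.004, -1.0, 0.011]]
force: [0.0, -0.9, -0.4]
width: 1.0
```

```bash
python3 hold.py 6;python3 go.py .445 -.297 .001 -28.5 1; 
```

```text
19.8 [ 0.4453 -0.2972  0.0029] [-0.0081 -0.9999  0.0106] w0.998 [0.6 0.3 0.4]
t19.80 pos [ 0.4453 -0.2972  0.0029] psi-28.50 w0.998 F [0.6 0.3 0.4] d [-0.0003  0.0002 -0.0019] turn0.0 tilt [-0.008 -1.     0.011]
[-0.0003,0.0019,-0.0000,0.0],
```

Close on the timer.

Emit:
send_rows([
  [0,0.001,0,0],
], hand=1, grip_force=30)

```text
time: 19.88
tool_pos: [0.4456, -0.2974, 0.0024]
tcp_rot: [[0.879, -0.001, 0.477], [-0.477, 0.013, 0.879], [-0.007, -1.0, 0.011]]
force: [0.6, -0.1, 0.2]
width: 0.879
```

```bash
python3 hold.py 10 v;python3 go.py .445 -.297 .001 -28.5 1; 
```

```text
19.933 [ 0.4456 -0.2974  0.0023] [-0.0073 -0.9999  0.0106] w0.802 [0.6 0.3 0.2]
19.983 [ 0.4455 -0.2973  0.0022] [-0.0077 -0.9999  0.0107] w0.720 [-2.7  0.7  5. ]
20.033 [ 0.4455 -0.2973  0.0025] [-0.0077 -0.9999  0.011 ] w0.693 [-1.5  2.2  8.2]
20.083 [ 0.4455 -0.2973  0.0026] [-0.0076 -0.9999  0.011 ] w0.693 [-0.4  1.2  6.6]
20.133 [ 0.4455 -0.2973  0.0026] [-0.0076 -0.9999  0.011 ] w0.695 [-1.6  0.5  6. ]
20.183 [ 0.4455 -0.2973  0.0026] [-0.0076 -0.9999  0.011 ] w0.694 [-0.6  1.6  6.7]
20.233 [ 0.4455 -0.2973  0.0026] [-0.0075 -0.9999  0.011 ] w0.695 [-1.   0.6  7.6]
20.283 [ 0.4455 -0.2973  0.0026] [-0.0075 -0.9999  0.011 ] w0.691 [-1.   1.   6.7]
20.333 [ 0.4455 -0.2973  0.0026] [-0.0075 -0.9999  0.011 ] w0.690 [-1.6  1.5  6.8]
20.383 [ 0.4455 -0.2972  0.0026] [-0.0076 -0.9999  0.011 ] w0.697 [-0.5  1.4  7.2]
t20.38 pos [ 0.4455 -0.2972  0.0026] psi-28.49 w0.697 F [-0.5  1.4  7.2] d [-0.0005  0.0002 -0.0016] turn0.0 tilt [-0.008 -1.     0.011]
[-0.0005,0.0016,-0.0000,0.0],
```

Emit:
send_rows([
  [0,-0.02,0,0],
  [0,-0.025,0,0],
  [0,-0.02,0,0],
])

```text
time: 20.63
tool_pos: [0.4429, -0.2966, 0.066]
tcp_rot: [[0.879, -0.009, 0.477], [-0.477, 0.017, 0.879], [-0.016, -1.0, 0.01]]
force: [0.6, -0.6, -0.5]
width: 0.691
```

```bash
python3 hold.py 4 v;python3 go.py .6205 -.095 .065 -90.4 11; python3 - <<'E'
from h import *
a=robot.get_image('side')[0]
cv2.imwrite('pics/a3.png',cv2.resize(a[100:240,200:400],None,fx=3,fy=3,interpolation=cv2.INTER_CUBIC)[:,:,::-1])
E
```

```text
20.683 [ 0.4444 -0.298   0.0692] [-0.0113 -0.9999  0.0107] w0.688 [ 1.1 -2.   2. ]
20.733 [ 0.4447 -0.2977  0.0677] [-0.0105 -0.9999  0.0108] w0.695 [-0.3  0.  -0.6]
20.783 [ 0.4442 -0.297   0.0663] [-0.0122 -0.9999  0.0109] w0.686 [ 0.1 -0.4 -1.3]
20.833 [ 0.4436 -0.2964  0.0652] [-0.014  -0.9998  0.011 ] w0.692 [-1.   0.3 -0.3]
t20.83 pos [ 0.4436 -0.2964  0.0652] psi-28.46 w0.692 F [-1.   0.3 -0.3] d [ 1.769e-01  2.014e-01 -2.000e-04] turn61.9 tilt [-0.014 -1.     0.011]
[0.0054,0.0002,0.0238,5.6],[0.0031,0.0002,0.0242,5.6],[0.0007,0.0002,0.0244,5.6],[-0.0017,0.0002,0.0243,5.6],[-0.0041,0.0002,0.0240,5.6],
[-0.0064,0.0002,0.0235,5.6],[-0.0087,0.0002,0.0228,5.6],[-0.0109,0.0002,0.0218,5.6],[-0.0130,0.0002,0.0206,5.6],[-0.0149,0.0002,0.0192,5.6],
[-0.0168,0.0002,0.0177,5.6],
```

View pics/a3.png

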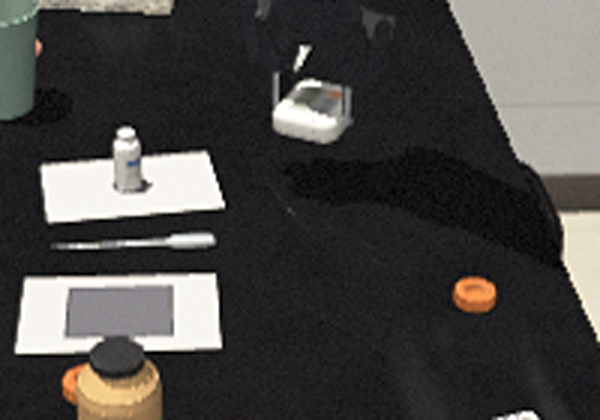

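The timer is held off the table between the fingers at crop (313,110). I'll carry it to the rectangle.

Emit:
send_rows([
  [0.005,0,0.018,4.5],
  [0.003,0,0.024,5.5],
  [0.001,0,0.024,5.5],
  [-0.002,0,0.024,5.5],
  [-0.004,0,0.024,5.5],
])

```text
time: 21.3
tool_pos: [0.5139, -0.2113, 0.0605]
tcp_rot: [[0.549, -0.016, 0.835], [-0.835, 0.017, 0.55], [-0.023, -1.0, -0.004]]
force: [1.6, -0.1, -0.4]
width: 0.694
```

```bash
python3 go.py .6205 -.095 .06 -90.4 6
```

```text
t21.30 pos [ 0.5139 -0.2113  0.0605] psi-56.66 w0.694 F [ 1.6 -0.1 -0.4] d [ 0.1066  0.1163 -0.0005] turn33.7 tilt [-0.023 -1.    -0.004]
[-0.0064,0.0001,0.0255,5.6],[-0.0089,0.0001,0.0247,5.6],[-0.0113,0.0001,0.0237,5.6],[-0.0135,0.0001,0.0225,5.6],[-0.0157,0.0001,0.0211,5.6],
[-0.0177,0.0001,0.0195,5.6],
```

Emit:
send_rows([
  [-0.006,0,0.025,5.5],
  [-0.009,0,0.025,5.5],
  [-0.011,0,0.024,5.5],
  [-0.013,0,0.022,5.5],
  [-0.01,0,0.014,5.0],
])

```text
time: 21.72
tool_pos: [0.5978, -0.1155, 0.0528]
tcp_rot: [[0.086, -0.027, 0.996], [-0.996, 0.018, 0.087], [-0.021, -0.999, -0.025]]
force: [0.1, -0.6, -0.0]
width: 0.692
```

```bash
python3 hold.py 4 v;python3 go.py .6205 -.095 .045 -90.4 2
```

```text
21.767 [ 0.5999 -0.1119  0.052 ] [-0.0221 -0.9995 -0.0246] w0.692 [ 3.   2.6 -1.5]
21.817 [ 0.5982 -0.114   0.0521] [-0.021  -0.9995 -0.0255] w0.691 [-0.1 -0.4 -1. ]
21.867 [ 0.5968 -0.1164  0.0526] [-0.0197 -0.9995 -0.026 ] w0.693 [-0.8 -1.1 -0.7]
21.917 [ 0.596  -0.1182  0.0531] [-0.0192 -0.9995 -0.0258] w0.692 [-1.5 -1.5 -1.2]
t21.92 pos [ 0.596  -0.1182  0.0531] psi-84.76 w0.692 F [-1.5 -1.5 -1.2] d [ 0.0245  0.0232 -0.0081] turn5.6 tilt [-0.019 -0.999 -0.026]
[-0.0103,0.0039,0.0134,2.8],[-0.0110,0.0039,0.0128,2.8],
```

Emit:
send_rows([
  [-0.02,-0.03,0.023,5.0],
])

```text
time: 22.0
tool_pos: [0.6103, -0.1026, 0.0788]
tcp_rot: [[-0.002, -0.038, 0.999], [-1.0, 0.015, -0.002], [-0.015, -0.999, -0.038]]
force: [-0.2, -0.9, -0.6]
width: 0.69
```

```bash
python3 hold.py 2 v;python3 go.py .6205 -.095 .05 -90.4 2
```

```text
22.05 [ 0.6209 -0.0947  0.086 ] [-0.0178 -0.9995 -0.0256] w0.693 [7.9 4.9 3.3]
22.1 [ 0.621  -0.0952  0.085 ] [-0.0173 -0.9996 -0.0232] w0.689 [ 1.1  0.3 -0.1]
t22.10 pos [ 0.621  -0.0952  0.085 ] psi-89.78 w0.689 F [ 1.1  0.3 -0.1] d [-0.0005  0.0002 -0.035 ] turn0.6 tilt [-0.017 -1.    -0.023]
[0.0002,0.0175,0.0001,0.3],[0.0002,0.0175,0.0001,0.3],
```

Emit:
send_rows([
  [0,0.02,0,0.3],
  [0,0.02,0,0.3],
  [0,0.006,0,0],
])

```text
time: 22.35
tool_pos: [0.6205, -0.0979, 0.04]
tcp_rot: [[-0.005, -0.018, 1.0], [-1.0, 0.016, -0.005], [-0.016, -1.0, -0.018]]
force: [-0.8, 0.3, -1.3]
width: 0.691
```

```bash
python3 hold.py 5 v;python3 go.py .6205 -.095 .02 -90.4 1
```

```text
22.4 [ 0.6201 -0.0982  0.0398] [-0.0159 -0.9997 -0.0192] w0.694 [-0.4  0.6 -1.8]
22.45 [ 0.6206 -0.0984  0.0411] [-0.0157 -0.9997 -0.0184] w0.691 [ 0.2 -0.  -0.6]
22.5 [ 0.6214 -0.0984  0.0421] [-0.0155 -0.9997 -0.0169] w0.688 [ 0.2 -0.9  0.7]
22.55 [ 0.622  -0.0983  0.0427] [-0.0155 -0.9998 -0.0157] w0.691 [-0.3  0.4  0.1]
22.6 [ 0.6224 -0.0981  0.0431] [-0.0155 -0.9998 -0.0149] w0.694 [ 0.3  0.1 -0.4]
t22.60 pos [ 0.6224 -0.0981  0.0431] psi-90.33 w0.694 F [ 0.3  0.1 -0.4] d [-0.0019  0.0031 -0.0231] turn0.1 tilt [-0.016 -1.    -0.015]
[-0.0027,0.0231,-0.0016,0.1],
```

Emit:
send_rows([
  [-0.003,0.022,-0.001,0],
  [0,0.006,0,0],
])

```text
time: 22.77
tool_pos: [0.623, -0.0957, 0.0179]
tcp_rot: [[-0.006, -0.01, 1.0], [-1.0, 0.015, -0.006], [-0.015, -1.0, -0.01]]
force: [-0.7, 0.8, -1.3]
width: 0.691
```

```bash
python3 hold.py 6;python3 go.py .6205 -.095 .008 -90.4 1
```

```text
23.067 [ 0.6245 -0.0971  0.0203] [-0.0138 -0.9999 -0.0065] w0.688 [-0.1 -0.4 -0. ]
t23.07 pos [ 0.6245 -0.0971  0.0203] psi-90.38 w0.688 F [-0.1 -0.4 -0. ] d [-0.004   0.0021 -0.0123] turn0.0 tilt [-0.014 -1.    -0.006]
[-0.0019,0.0124,-0.0040,0.0],
```

Emit:
send_rows([
  [-0.002,0.01,-0.004,0],
])

```text
time: 23.15
tool_pos: [0.6224, -0.0958, 0.0123]
tcp_rot: [[-0.007, -0.002, 1.0], [-1.0, 0.013, -0.007], [-0.013, -1.0, -0.002]]
force: [0.1, 0.1, -0.5]
width: 0.689
```

```bash
python3 hold.py 7;python3 go.py .6205 -.095 .0065 -90.4 1
```

```text
23.5 [ 0.6206 -0.095   0.0105] [-0.0138 -0.9999 -0.0063] w0.693 [ 0.7 -0.4 -0.7]
t23.50 pos [ 0.6206 -0.095   0.0105] psi-90.38 w0.693 F [ 0.7 -0.4 -0.7] d [-0.0001 -0.     -0.004 ] turn0.0 tilt [-0.014 -1.    -0.006]
[0.0001,0.0040,-0.0001,0.0],
```

Emit:
send_rows([
  [0,0.0045,0,0],
])

```text
time: 23.58
tool_pos: [0.6212, -0.0952, 0.0067]
tcp_rot: [[-0.007, -0.005, 1.0], [-1.0, 0.013, -0.007], [-0.013, -1.0, -0.005]]
force: [0.8, 1.0, -0.4]
width: 0.69
```

```bash
python3 hold.py 6;python3 go.py .6205 -.095 .0055 -90.4 1; python3 - <<'E'
from h import *
a=robot.get_image('side')[0]
cv2.imwrite('pics/a4.png',cv2.resize(a[160:280,170:310],None,fx=4,fy=4,interpolation=cv2.INTER_CUBIC)[:,:,::-1])
E
```

```text
23.883 [ 0.6207 -0.095   0.006 ] [-0.0136 -0.9999 -0.006 ] w0.689 [ 0.4 -0.2  0.5]
t23.88 pos [ 0.6207 -0.095   0.006 ] psi-90.38 w0.689 F [ 0.4 -0.2  0.5] d [-0.0002  0.     -0.0005] turn0.0 tilt [-0.014 -1.    -0.006]
[0.0000,0.0005,-0.0002,0.0],
```

View pics/a4.png

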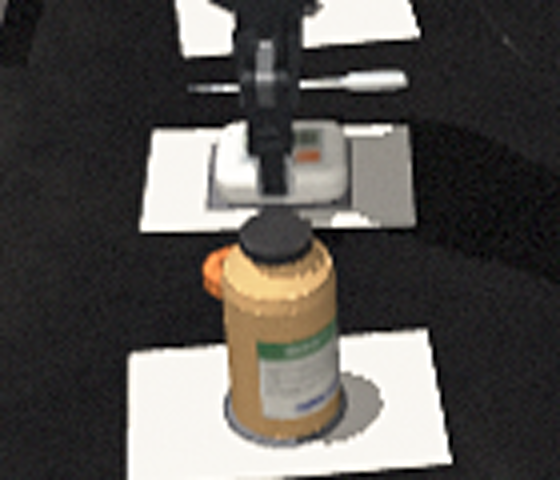

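The timer sits on the rectangle and looks centred: silhouette edges show at crop (210,185) and (345,190). I'll lower it the last bit and release.

Emit:
send_rows([
  [0,0.0008,0,0],
])

```text
time: 24.02
tool_pos: [0.6207, -0.0951, 0.0056]
tcp_rot: [[-0.007, -0.006, 1.0], [-1.0, 0.014, -0.007], [-0.014, -1.0, -0.006]]
force: [-3.7, 2.1, 14.0]
width: 0.692
```

```bash
python3 hold.py 4
```

```text
24.217 [ 0.6207 -0.095   0.0058] [-0.014  -0.9999 -0.006 ] w0.689 [-1.2  1.1  5.9]
```

Emit:
send_rows([
  [0,0,0,0],
], hand=-1)

```text
time: 24.3
tool_pos: [0.6205, -0.0949, 0.0058]
tcp_rot: [[-0.007, -0.006, 1.0], [-1.0, 0.014, -0.007], [-0.014, -1.0, -0.006]]
force: [0.5, 0.1, -1.1]
width: 0.814
```

```bash
python3 hold.py 6;python3 go.py .6205 -.095 .13 -90.4 1
```

```text
24.6 [ 0.6205 -0.095   0.0055] [-0.0141 -0.9999 -0.0064] w1.004 [-0.9  0.1  0.1]
t24.60 pos [ 0.6205 -0.095   0.0055] psi-90.39 w1.004 F [-0.9  0.1  0.1] d [ 0.     -0.      0.1245] turn0.0 tilt [-0.014 -1.    -0.006]
[-0.0017,-0.1244,-0.0008,0.0],
```

Emit:
send_rows([
  [0,-0.025,0,0],
  [0,-0.03,0,0],
  [0,-0.03,0,0],
])

```text
time: 24.85
tool_pos: [0.6165, -0.0948, 0.0858]
tcp_rot: [[-0.007, -0.019, 1.0], [-1.0, 0.015, -0.007], [-0.015, -1.0, -0.019]]
force: [0.3, -0.7, -0.9]
width: 0.997
```

```bash
python3 hold.py 2;python3 go.py .47 -.06 .1 -60 5
```

```text
24.95 [ 0.6198 -0.0962  0.0901] [-0.0137 -0.9999 -0.0105] w0.998 [-0.1 -0.7  0.1]
t24.95 pos [ 0.6198 -0.0962  0.0901] psi-90.41 w0.998 F [-0.1 -0.7  0.1] d [-0.1498  0.0362  0.0099] turn-30.4 tilt [-0.014 -1.    -0.011]
[-0.0070,-0.0016,-0.0300,-6.1],[-0.0102,-0.0016,-0.0291,-6.1],[-0.0132,-0.0016,-0.0279,-6.1],[-0.0161,-0.0016,-0.0263,-6.1],[-0.0188,-0.0016,-0.0245,-6.1],
```

Emit:
send_rows([
  [-0.005,-0.003,-0.02,-5],
  [-0.01,-0.003,-0.029,-6],
  [-0.013,-0.002,-0.028,-6],
  [-0.016,-0.002,-0.026,-6],
  [-0.018,-0.002,-0.024,-6],
])

```text
time: 25.37
tool_pos: [0.4816, -0.0617, 0.1021]
tcp_rot: [[0.497, -0.006, 0.867], [-0.867, 0.008, 0.497], [-0.01, -1.0, -0.002]]
force: [0.2, -0.3, -0.2]
width: 1.002
```

```bash
python3 go.py .45 .289 .1 14.4 12
```

```text
t25.37 pos [ 0.4816 -0.0617  0.1021] psi-60.17 w1.002 F [ 0.2 -0.3 -0.2] d [-0.0316  0.3507 -0.0021] turn-74.6 tilt [-0.01  -1.    -0.002]
[-0.0267,0.0004,0.0123,-6.2],[-0.0252,0.0004,0.0151,-6.2],[-0.0234,0.0004,0.0177,-6.2],[-0.0213,0.0004,0.0201,-6.2],[-0.0190,0.0004,0.0223,-6.2],
[-0.0165,0.0004,0.0243,-6.2],[-0.0138,0.0004,0.0259,-6.2],[-0.0109,0.0004,0.0272,-6.2],[-0.0079,0.0004,0.0283,-6.2],[-0.0048,0.0004,0.0289,-6.2],
[-0.0016,0.0004,0.0293,-6.2],[0.0016,0.0004,0.0293,-6.2],
```

Emit:
send_rows([
  [-0.025,0,0.013,-6.2],
  [-0.025,0,0.015,-6.2],
  [-0.023,0,0.018,-6.2],
  [-0.021,0,0.02,-6.2],
  [-0.019,0,0.022,-6.2],
])

```text
time: 25.78
tool_pos: [0.4604, 0.0825, 0.1027]
tcp_rot: [[0.881, -0.01, 0.474], [-0.474, 0.01, 0.881], [-0.014, -1.0, 0.004]]
force: [0.1, -1.1, 0.2]
width: 1.002
```

```bash
python3 go.py .45 .289 .1 14.4 7
```

```text
t25.78 pos [0.4604 0.0825 0.1027] psi-28.28 w1.002 F [ 0.1 -1.1  0.2] d [-0.0104  0.2065 -0.0027] turn-42.7 tilt [-0.014 -1.     0.004]
[-0.0153,0.0007,0.0253,-6.1],[-0.0125,0.0007,0.0268,-6.1],[-0.0096,0.0007,0.0279,-6.1],[-0.0066,0.0007,0.0288,-6.1],[-0.0035,0.0007,0.0293,-6.1],
[-0.0003,0.0007,0.0295,-6.1],[0.0028,0.0007,0.0294,-6.1],
```

Emit:
send_rows([
  [-0.015,0,0.026,-6.2],
  [-0.012,0,0.027,-6.2],
  [-0.01,0,0.028,-6.2],
  [-0.007,0,0.029,-6.2],
  [-0.003,0,0.028,-6.2],
])

```text
time: 26.2
tool_pos: [0.4481, 0.2372, 0.1032]
tcp_rot: [[0.997, -0.011, -0.075], [0.076, 0.012, 0.997], [-0.01, -1.0, 0.012]]
force: [0.3, -0.4, -0.6]
width: 0.998
```

Emit:
send_rows([
  [0,0,0.02,-6],
  [0.001,0,0.012,-4],
])

```text
time: 26.37
tool_pos: [0.4435, 0.2751, 0.1027]
tcp_rot: [[0.965, -0.012, -0.264], [0.264, 0.013, 0.965], [-0.008, -1.0, 0.016]]
force: [-0.2, -0.2, -0.1]
width: 0.998
```

```bash
python3 hold.py 4 v; python3 go.py .45 .289 .06 14.4 2;python3 - <<'E'
from seg import *
im,d=robot.get_image('top');im=im[:,:,::-1].copy();cv2.imwrite('pics/t5.png',im)
s,_=robot.get_image('side');cv2.imwrite('pics/s5.png',s[:,:,::-1])
E
```

```text
26.417 [0.443  0.2774 0.1026] [-0.0081 -0.9998  0.0168] w1.001 [ 0.3  1.9 -0.1]
26.467 [0.4434 0.275  0.1026] [-0.0086 -0.9998  0.0158] w1.003 [ 0.1 -0.7 -0. ]
26.517 [0.4438 0.2728 0.1027] [-0.0089 -0.9999  0.0147] w1.003 [-0.2 -0.8 -0.5]
26.567 [0.4442 0.2714 0.1028] [-0.009  -0.9999  0.0142] w0.999 [-0.2 -0.  -0.8]
t26.57 pos [0.4442 0.2714 0.1028] psi14.67 w0.999 F [-0.2 -0.  -0.8] d [ 0.0058  0.0176 -0.0428] turn0.3 tilt [-0.009 -1.     0.014]
[0.0052,0.0214,0.0075,0.1],[0.0052,0.0214,0.0075,0.1],
```

View pics/t5.png

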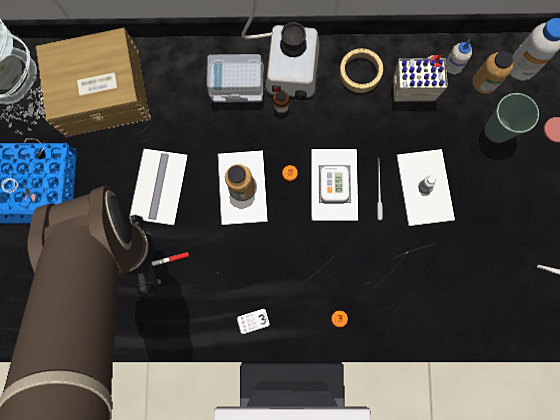

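View pics/s5.png

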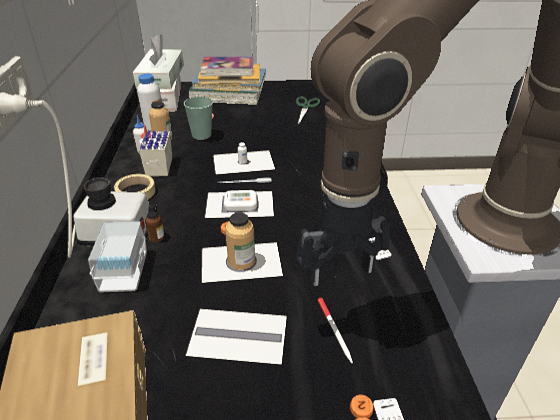

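The top view shows the tan bottle at (240,185), the timer at (334,184) and the little bottle at (427,185), each on its own silhouette. The pen is untouched at (157,262). I'll go down to the pen.

Emit:
send_rows([
  [0.005,0.02,0.008,0],
  [0.005,0.02,0.008,0.3],
  [0,0.005,0.002,0],
])

```text
time: 26.92
tool_pos: [0.4521, 0.2878, 0.059]
tcp_rot: [[0.972, -0.008, -0.236], [0.236, 0.014, 0.972], [-0.005, -1.0, 0.015]]
force: [0.1, -0.5, -1.0]
width: 0.998
```

```bash
python3 hold.py 5; python3 go.py .4503 .289 .03 14.3 1
```

```text
27.167 [0.4527 0.2877 0.0617] [-0.0028 -0.9999  0.0161] w1.004 [ 0.2 -0.5 -0.1]
t27.17 pos [0.4527 0.2877 0.0617] psi13.69 w1.004 F [ 0.2 -0.5 -0.1] d [-0.0024  0.0013 -0.0317] turn-0.6 tilt [-0.003 -1.     0.016]
[-0.0019,0.0317,0.0014,-0.6],
```

Emit:
send_rows([
  [-0.002,0.03,0.001,-0.6],
])

```text
time: 27.25
tool_pos: [0.4543, 0.2901, 0.0363]
tcp_rot: [[0.969, 0.001, -0.246], [0.245, 0.021, 0.969], [0.006, -1.0, 0.02]]
force: [1.0, 0.6, 0.4]
width: 1.0
```

```bash
python3 hold.py 6; python3 go.py .4503 .289 .004 14.3 1
```

```text
27.55 [0.451  0.2887 0.0329] [-0.0014 -0.9999  0.0166] w1.001 [ 0.2  0.  -1.3]
t27.55 pos [0.451  0.2887 0.0329] psi14.26 w1.001 F [ 0.2  0.  -1.3] d [-0.0007  0.0003 -0.0289] turn-0.0 tilt [-0.001 -1.     0.017]
[-0.0006,0.0289,-0.0000,-0.0],
```

Emit:
send_rows([
  [-0.0005,0.02,0,0],
])

```text
time: 27.63
tool_pos: [0.4531, 0.2904, 0.0165]
tcp_rot: [[0.969, -0.0, -0.246], [0.246, 0.02, 0.969], [0.005, -1.0, 0.019]]
force: [1.0, 0.6, -0.3]
width: 1.002
```

```bash
python3 hold.py 6; python3 go.py .4503 .289 .0035 14.3 1
```

```text
27.933 [0.4509 0.289  0.0139] [-4.000e-04 -9.999e-01  1.700e-02] w1.001 [-0.9  0.   1. ]
t27.93 pos [0.4509 0.289  0.0139] psi14.24 w1.001 F [-0.9  0.   1. ] d [-0.0006 -0.     -0.0104] turn-0.1 tilt [-0.    -1.     0.017]
[-0.0006,0.0104,-0.0001,-0.1],
```

Emit:
send_rows([
  [-0.0005,0.0105,0,0],
])

```text
time: 28.02
tool_pos: [0.4518, 0.29, 0.0052]
tcp_rot: [[0.969, -0.002, -0.246], [0.246, 0.019, 0.969], [0.003, -1.0, 0.019]]
force: [0.1, 0.1, 0.2]
width: 1.001
```

```bash
python3 hold.py 6; python3 go.py .4503 .289 .0035 14.3 1
```

```text
28.317 [0.4504 0.289  0.0034] [-7.000e-04 -9.999e-01  1.680e-02] w1.001 [-0.3  0.9 -0.1]
t28.32 pos [0.4504 0.289  0.0034] psi14.24 w1.001 F [-0.3  0.9 -0.1] d [-0.0001  0.      0.0001] turn-0.1 tilt [-0.001 -1.     0.017]
[-0.0001,-0.0001,0.0000,-0.1],
```

Emit:
send_rows([
  [0,0,0,0],
], hand=1, grip_force=20)

```text
time: 28.4
tool_pos: [0.4505, 0.289, 0.0035]
tcp_rot: [[0.969, -0.005, -0.246], [0.246, 0.016, 0.969], [-0.001, -1.0, 0.017]]
force: [0.5, 0.3, -0.2]
width: 0.881
```

```bash
python3 hold.py 17 v; python3 go.py .4503 .289 .0035 14.3 1
```

```text
28.45 [0.4505 0.2891 0.0035] [-4.000e-04 -9.999e-01  1.690e-02] w0.801 [-0.2 -0.2 -0.1]
28.5 [0.4505 0.289  0.0035] [-4.000e-04 -9.999e-01  1.690e-02] w0.723 [-0.3  0.9  0.2]
28.55 [0.4505 0.2891 0.0035] [-4.000e-04 -9.999e-01  1.700e-02] w0.633 [-0.1 -0.1  0.3]
28.6 [0.4505 0.289  0.0035] [-5.000e-04 -9.999e-01  1.690e-02] w0.544 [ 0.1 -0.1 -0.1]
28.65 [0.4504 0.2891 0.0035] [-5.000e-04 -9.999e-01  1.700e-02] w0.456 [-0.1  0.  -0.3]
28.7 [0.4504 0.2891 0.0034] [-5.000e-04 -9.999e-01  1.700e-02] w0.360 [-0.1 -0.9 -0.1]
28.75 [0.4504 0.2891 0.0034] [-5.000e-04 -9.999e-01  1.690e-02] w0.267 [-0.3  0.5  0.6]
28.8 [0.4504 0.2891 0.0034] [-5.000e-04 -9.999e-01  1.700e-02] w0.178 [-0.3  0.5 -0.6]
28.85 [0.4504 0.2891 0.0034] [-6.000e-04 -9.999e-01  1.690e-02] w0.090 [-1.7 -1.7  9.4]
28.9 [0.4504 0.289  0.0035] [-6.000e-04 -9.999e-01  1.700e-02] w0.096 [-0.5  0.5  0.9]
28.95 [0.4504 0.289  0.0035] [-5.000e-04 -9.999e-01  1.700e-02] w0.092 [-0.4  0.   0.7]
29.0 [0.4504 0.289  0.0035] [-6.000e-04 -9.999e-01  1.700e-02] w0.089 [-0.  -0.6  1.9]
29.05 [0.4504 0.2891 0.0035] [-5.000e-04 -9.999e-01  1.700e-02] w0.087 [-0.3 -0.1  1.1]
29.1 [0.4504 0.2891 0.0035] [-5.000e-04 -9.999e-01  1.700e-02] w0.095 [-0.2 -0.   2.6]
29.15 [0.4504 0.2891 0.0035] [-5.000e-04 -9.999e-01  1.700e-02] w0.093 [-0.8 -1.   3.1]
29.2 [0.4504 0.2891 0.0035] [-5.000e-04 -9.999e-01  1.700e-02] w0.091 [ 0.2 -0.5  2.3]
29.25 [0.4504 0.2891 0.0035] [-6.000e-04 -9.999e-01  1.700e-02] w0.090 [-1.  -0.   2.3]
t29.25 pos [0.4504 0.2891 0.0035] psi14.24 w0.090 F [-1.  -0.   2.3] d [-0.0001 -0.0001  0.    ] turn-0.1 tilt [-0.001 -1.     0.017]
[-0.0001,-0.0000,-0.0000,-0.1],
```

Emit:
send_rows([
  [0,-0.015,0,0],
  [0,-0.02,0,0],
  [0,-0.015,0,0],
])

```text
time: 29.5
tool_pos: [0.4485, 0.2866, 0.0514]
tcp_rot: [[0.969, -0.01, -0.246], [0.246, 0.011, 0.969], [-0.007, -1.0, 0.013]]
force: [0.6, 0.5, -0.5]
width: 0.091
```

```bash
python3 hold.py 3; python3 go.py .6183 .292 .055 81.2 11;python3 - <<'E'
from h import *
s,_=robot.get_image('side');cv2.imwrite('pics/s6.png',cv2.resize(s[230:400,220:420],None,fx=3,fy=3)[:,:,::-1])
E
```

```text
29.65 [0.4491 0.2874 0.0516] [-0.0044 -0.9999  0.0149] w0.090 [-0.   0.4 -1.2]
t29.65 pos [0.4491 0.2874 0.0516] psi14.26 w0.090 F [-0.   0.4 -1.2] d [0.1692 0.0046 0.0034] turn-66.9 tilt [-0.004 -1.     0.015]
[0.0150,-0.0004,-0.0034,-6.1],[0.0146,-0.0004,-0.0049,-6.1],[0.0140,-0.0004,-0.0065,-6.1],[0.0132,-0.0004,-0.0079,-6.1],[0.0123,-0.0004,-0.0093,-6.1],
[0.0112,-0.0004,-0.0105,-6.1],[0.0101,-0.0004,-0.0116,-6.1],[0.0088,-0.0004,-0.0126,-6.1],[0.0074,-0.0004,-0.0135,-6.1],[0.0059,-0.0004,-0.0142,-6.1],
[0.0044,-0.0004,-0.0148,-6.1],
```

View pics/s6.png

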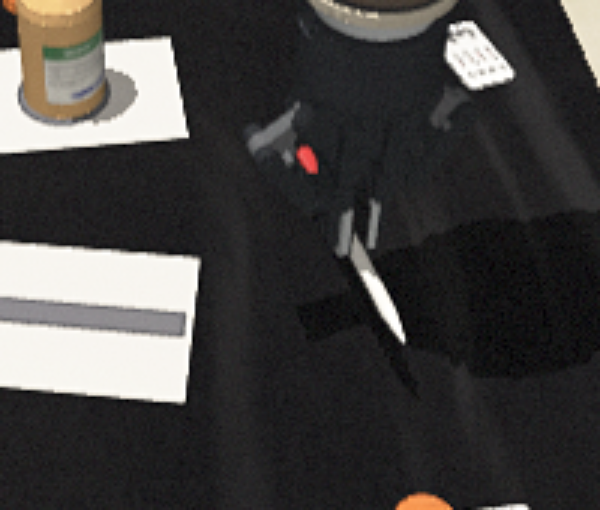

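The pen is held and lifted, level, with its tip at crop (404,342). I'll turn it while carrying it.

Emit:
send_rows([
  [0.01,-0.001,-0.002,-4.5],
  [0.015,-0.001,-0.005,-6],
  [0.014,0,-0.006,-6],
  [0.013,0,-0.008,-6],
  [0.012,0,-0.009,-6],
])

```text
time: 30.12
tool_pos: [0.5152, 0.2887, 0.046]
tcp_rot: [[0.718, -0.019, -0.695], [0.696, 0.008, 0.718], [-0.008, -1.0, 0.019]]
force: [-0.4, -0.1, 0.2]
width: 0.096
```

```bash
python3 go.py .6183 .292 .055 81.2 7
```

```text
t30.12 pos [0.5152 0.2887 0.046 ] psi44.08 w0.096 F [-0.4 -0.1  0.2] d [0.1031 0.0033 0.009 ] turn-37.1 tilt [-0.008 -1.     0.019]
[0.0109,-0.0016,-0.0099,-5.3],[0.0099,-0.0016,-0.0108,-5.3],[0.0089,-0.0016,-0.0117,-5.3],[0.0078,-0.0016,-0.0125,-5.3],[0.0066,-0.0016,-0.0132,-5.3],
[0.0053,-0.0016,-0.0137,-5.3],[0.0040,-0.0016,-0.0141,-5.3],
```

Emit:
send_rows([
  [0.011,-0.003,-0.01,-5.3],
  [0.01,-0.003,-0.011,-5.3],
  [0.009,-0.003,-0.012,-5.3],
  [0.008,-0.002,-0.013,-5.3],
  [0.006,-0.002,-0.013,-5.3],
])

```text
time: 30.53
tool_pos: [0.5892, 0.2897, 0.0493]
tcp_rot: [[0.309, -0.03, -0.951], [0.951, 0.005, 0.309], [-0.005, -1.0, 0.03]]
force: [-0.4, 0.2, 0.0]
width: 0.093
```

```bash
python3 go.py .6183 .292 .055 81.2 2
```

```text
t30.53 pos [0.5892 0.2897 0.0493] psi72.02 w0.093 F [-0.4  0.2  0. ] d [0.0291 0.0023 0.0057] turn-9.2 tilt [-0.005 -1.     0.03 ]
[0.0056,-0.0033,-0.0134,-4.6],[0.0045,-0.0033,-0.0138,-4.6],
```

Emit:
send_rows([
  [0.006,-0.004,-0.013,-4.5],
  [0.003,-0.03,-0.01,-3],
])

```text
time: 30.7
tool_pos: [0.612, 0.2896, 0.0741]
tcp_rot: [[0.173, -0.042, -0.984], [0.985, -0.001, 0.173], [-0.008, -0.999, 0.041]]
force: [-0.8, 0.1, -0.4]
width: 0.091
```

```bash
python3 hold.py 2 v;python3 go.py .6183 .292 .05 81.2 2
```

```text
30.75 [0.6182 0.2905 0.0829] [-0.0014 -0.9995  0.0309] w0.094 [4.2 0.3 4.8]
30.8 [0.6183 0.291  0.0825] [ 5.000e-04 -9.996e-01  2.870e-02] w0.091 [0.7 0.3 1. ]
t30.80 pos [0.6183 0.291  0.0825] psi79.77 w0.091 F [0.7 0.3 1. ] d [-0.      0.001  -0.0325] turn-1.4 tilt [ 0.001 -1.     0.029]
[0.0005,0.0162,-0.0004,-0.7],[0.0005,0.0162,-0.0004,-0.7],
```

Emit:
send_rows([
  [0.001,0.02,0,-0.7],
  [0.001,0.018,0,-0.7],
  [0,0.006,0,0],
])

```text
time: 31.05
tool_pos: [0.6189, 0.2939, 0.0374]
tcp_rot: [[0.156, -0.025, -0.987], [0.988, 0.009, 0.156], [0.005, -1.0, 0.026]]
force: [-0.4, -0.3, -0.8]
width: 0.095
```

```bash
python3 hold.py 5 ;python3 go.py .6183 .292 .02 81.2 1
```

```text
31.3 [0.6206 0.2942 0.0409] [ 0.0068 -0.9997  0.023 ] w0.092 [ 0.7 -0.6 -0.1]
t31.30 pos [0.6206 0.2942 0.0409] psi80.99 w0.092 F [ 0.7 -0.6 -0.1] d [-0.0023 -0.0022 -0.0209] turn-0.2 tilt [ 0.007 -1.     0.023]
[-0.0027,0.0209,0.0014,-0.2],
```

Emit:
send_rows([
  [-0.0027,0.016,0.0014,-0.2],
  [0,0.005,0,0],
])

```text
time: 31.47
tool_pos: [0.6201, 0.293, 0.0227]
tcp_rot: [[0.154, -0.017, -0.988], [0.988, 0.013, 0.153], [0.01, -1.0, 0.019]]
force: [-0.4, -0.5, -0.4]
width: 0.093
```

```bash
python3 hold.py 6 ;python3 go.py .6183 .292 .01 81.2 1
```

```text
31.767 [0.6216 0.2939 0.0246] [ 0.0118 -0.9998  0.0166] w0.091 [-0.1  0.1  0. ]
t31.77 pos [0.6216 0.2939 0.0246] psi81.18 w0.091 F [-0.1  0.1  0. ] d [-0.0033 -0.0019 -0.0146] turn-0.0 tilt [ 0.012 -1.     0.017]
[-0.0026,0.0146,0.0027,-0.0],
```

Pitch matches the pick now (0.017). Continue down.

Emit:
send_rows([
  [-0.0025,0.013,0.0025,0],
])

```text
time: 31.85
tool_pos: [0.621, 0.2933, 0.0146]
tcp_rot: [[0.153, -0.01, -0.988], [0.988, 0.017, 0.153], [0.015, -1.0, 0.012]]
force: [0.2, -0.0, 0.4]
width: 0.091
```

```bash
python3 hold.py 7 ;python3 go.py .6183 .292 .007 81.2 1;python3 - <<'E'
from h import *
s,_=robot.get_image('side');cv2.imwrite('pics/s7.png',cv2.resize(s[280:380,170:310],None,fx=5,fy=5)[:,:,::-1])
E
```

```text
32.2 [0.619  0.2923 0.0123] [ 0.0124 -0.9998  0.0158] w0.091 [ 0.2 -0.2 -0.4]
t32.20 pos [0.619  0.2923 0.0123] psi81.18 w0.091 F [ 0.2 -0.2 -0.4] d [-0.0007 -0.0003 -0.0053] turn-0.0 tilt [ 0.012 -1.     0.016]
[-0.0004,0.0053,0.0006,-0.0],
```

View pics/s7.png

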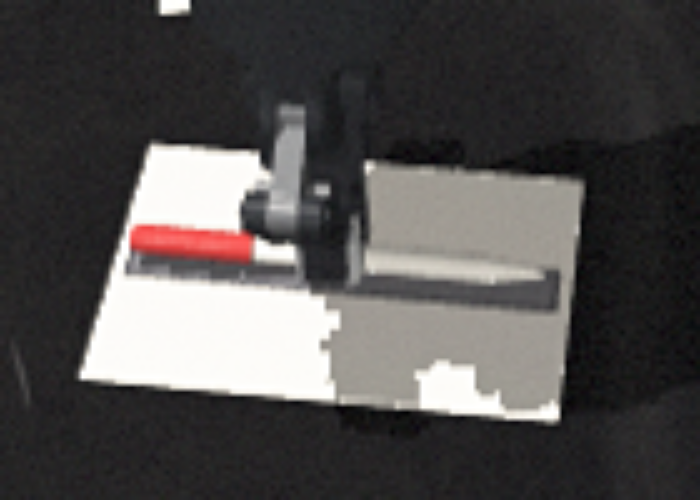

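Emit:
send_rows([
  [-0.0005,0.005,0.001,0],
])

```text
time: 32.33
tool_pos: [0.6188, 0.2925, 0.0084]
tcp_rot: [[0.153, -0.012, -0.988], [0.988, 0.016, 0.153], [0.014, -1.0, 0.014]]
force: [0.4, 0.3, 0.2]
width: 0.088
```

```bash
python3 hold.py 7 ;python3 go.py .6183 .292 .0065 81.2 1
```

```text
32.683 [0.6179 0.292  0.0072] [ 0.0124 -0.9998  0.0158] w0.091 [ 0.1 -1.   0.3]
t32.68 pos [0.6179 0.292  0.0072] psi81.18 w0.091 F [ 0.1 -1.   0.3] d [ 0.0004 -0.     -0.0007] turn-0.0 tilt [ 0.012 -1.     0.016]
[0.0001,0.0007,-0.0004,-0.0],
```

Emit:
send_rows([
  [0,0.0008,0,0],
])

```text
time: 32.77
tool_pos: [0.618, 0.2921, 0.0067]
tcp_rot: [[0.153, -0.013, -0.988], [0.988, 0.015, 0.153], [0.013, -1.0, 0.016]]
force: [-0.2, -0.6, -0.6]
width: 0.091
```

```bash
python3 hold.py 4
```

```text
32.967 [0.618  0.2921 0.0066] [ 0.0126 -0.9998  0.0155] w0.098 [ 0.3 -0.1  2. ]
```

Emit:
send_rows([
  [0,0,0,0],
], hand=-1)

```text
time: 33.05
tool_pos: [0.618, 0.2921, 0.0066]
tcp_rot: [[0.153, -0.013, -0.988], [0.988, 0.015, 0.153], [0.013, -1.0, 0.016]]
force: [-0.6, -0.1, 0.5]
width: 0.215
```

```bash
python3 hold.py 12
```

```text
33.65 [0.618  0.292  0.0066] [ 0.0125 -0.9998  0.0155] w0.999 [ 0.2  0.2 -0.6]
```

Emit:
send_rows([
  [0,-0.02,0,0],
  [0,-0.03,0,0],
  [0,-0.03,0,0],
  [0,-0.03,0,0],
])

```text
time: 33.98
tool_pos: [0.6144, 0.2883, 0.111]
tcp_rot: [[0.153, -0.028, -0.988], [0.988, 0.007, 0.153], [0.003, -1.0, 0.028]]
force: [0.0, 0.4, -0.1]
width: 1.0
```

```bash
python3 hold.py 3; python3 go.py .42 .4 .2 65 6
```

```text
34.133 [0.6168 0.2894 0.1137] [ 0.0074 -0.9997  0.0225] w0.997 [ 0.5  0.1 -0.4]
t34.13 pos [0.6168 0.2894 0.1137] psi81.19 w0.997 F [ 0.5  0.1 -0.4] d [-0.1968  0.1106  0.0863] turn16.2 tilt [ 0.007 -1.     0.022]
[0.0133,-0.0135,0.0356,2.7],[0.0116,-0.0135,0.0361,2.7],[0.0099,-0.0135,0.0366,2.7],[0.0082,-0.0135,0.0371,2.7],[0.0064,-0.0135,0.0374,2.7],
[0.0046,-0.0135,0.0377,2.7],
```

Emit:
send_rows([
  [0.008,-0.02,0.025,0],
  [0.01,-0.02,0.034,0],
  [0.01,-0.02,0.035,0],
  [0.01,-0.015,0.035,0],
  [0.01,-0.01,0.035,0],
])

```text
time: 34.55
tool_pos: [0.4633, 0.3543, 0.1963]
tcp_rot: [[0.167, -0.027, -0.986], [0.986, -0.0, 0.167], [-0.005, -1.0, 0.027]]
force: [0.2, 1.8, 0.5]
width: 0.997
```

Emit:
send_rows([
  [0.015,0,0.035,0],
  [0.015,0,0.035,0],
  [0.015,0,0.03,0],
  [0.01,0,0.025,0],
  [0.005,0,0.01,0],
])

```text
time: 34.97
tool_pos: [0.3273, 0.4404, 0.1987]
tcp_rot: [[0.161, -0.03, -0.986], [0.987, -0.0, 0.161], [-0.005, -1.0, 0.03]]
force: [0.5, 0.1, -0.0]
width: 1.003
```

```bash
python3 hold.py 4; cat > fin.py <<'E'
from seg import *
from scipy.optimize import least_squares
im={};D={}
for c in("top","side"):
    p,D[c]=robot.get_image(c);im[c]=p[:,:,::-1].copy();cv2.imwrite(f"pics/{c}F.png",im[c])
print(robot.state()['tool_pos'],robot.state()['time'])
for c in("top","side"):
    C=cloud(c,D[c]).reshape(-1,3)
    for n,p,r,h in(("wash",(.6155,.107),.028,.075),("eye",(.6136,-.292),.0125,.04)):
        q=C[(C[:,2]>.01)&(C[:,2]<h)&(np.hypot(*(C[:,:2]-p).T)<r+.01)]
        if len(q)>5:
            s=least_squares(lambda x:np.hypot(*(q[:,:2]-x).T)-r,p,loss='soft_l1',f_scale=.001);print(c,n,len(q),s.x.round(4),'tgt',p)
        q=C[(C[:,2]>h+.012)&(np.hypot(*(C[:,:2]-p).T)<r+.01)];print('   cap',((q.max(0)+q.min(0))/2).round(4),q[:,2].max().round(4))
    q=C[(C[:,2]>.018)&(C[:,2]<.03)&(np.hypot(*(C[:,:2]-[.6205,-.095]).T)<.06)];print(c,'timer',rect(q[:,:2]))
    q=C[(C[:,2]>.0075)&(C[:,2]<.018)&(abs(C[:,0]-.6183)<.085)&(abs(C[:,1]-.292)<.03)];print(c,'pen',len(q),rect(q[:,:2]))
    H=cv2.cvtColor(im[c],cv2.COLOR_BGR2HSV);m=(H[...,0]<22)&(H[...,1]>150)&(H[...,2]>120)
    u,v=dict(top=(290,172),side=(228,229))[c];m=comp(m,u,v);ys,xs=np.nonzero(m);print(c,'capb',xs.mean().round(1),ys.mean().round(1))
    o=cv2.imread(f"pics/{c}0.png");H=cv2.cvtColor(o,cv2.COLOR_BGR2HSV);m=(H[...,0]<22)&(H[...,1]>150)&(H[...,2]>120);m=comp(m,u,v);ys,xs=np.nonzero(m);print(c,'capb before',xs.mean().round(1),ys.mean().round(1))
    g=[cv2.cvtColor(k,cv2.COLOR_BGR2GRAY) for k in(o,im[c])]
    x=slice(374,386) if c=="top" else slice(215,275);y=slice(150,225) if c=="top" else slice(176,186)
    print('dropper diff',np.abs(g[0][y,x].astype(int)-g[1][y,x]).mean().round(2))
E
python3 fin.py
python3 -c "
import cv2,numpy as np
a=cv2.imread('pics/topF.png');b=cv2.imread('pics/sideF.png')
cv2.imwrite('pics/F1.png',cv2.resize(a[140:235,120:465],None,fx=2.3,fy=2.3,interpolation=cv2.INTER_CUBIC))
cv2.imwrite('pics/F2.png',cv2.resize(b[130:370,170:320],None,fx=2.4,fy=2.4,interpolation=cv2.INTER_CUBIC))"
```

```text
35.167 [0.3321 0.4378 0.1988] [-0.0061 -0.9996  0.0274] w1.001 [ 0.5 -0.2 -0.3]
[0.33336101 0.43718198 0.19911433] 35.2667
top wash 192 [0.6161 0.1056] tgt (0.6155, 0.107)
   cap [0.6147 0.1058 0.1053] 0.1231
top eye 58 [ 0.6166 -0.2928] tgt (0.6136, -0.292)
   cap [ 0.616  -0.2921  0.0564] 0.0608
top timer (array([ 0.6189, -0.095 ]), array([76.5, 61.5], dtype=float32), np.float32(1.2))
top pen 266 (array([0.6191, 0.293 ]), array([145.8,  48.2], dtype=float32), np.float32(3.7))
top capb 289.6 172.4
top capb before 289.6 172.4
dropper diff 1.75
side wash 672 [0.6144 0.1071] tgt (0.6155, 0.107)
   cap [0.6148 0.1154 0.1028] 0.1185
side eye 88 [ 0.6142 -0.2908] tgt (0.6136, -0.292)
   cap [ 0.6148 -0.2905  0.0564] 0.059
side timer (array([ 0.6182, -0.0898]), array([76.2, 62.4], dtype=float32), np.float32(179.0))
side pen 350 (array([0.62  , 0.2939]), array([139.6,  10.7], dtype=float32), np.float32(171.4))
side capb 223.2 227.3
side capb before 228.1 227.8
dropper diff 3.32
```

View pics/F1.png

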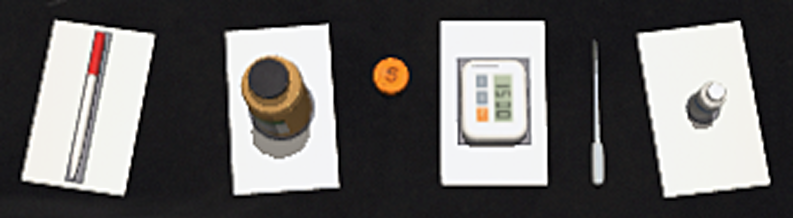

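View pics/F2.png

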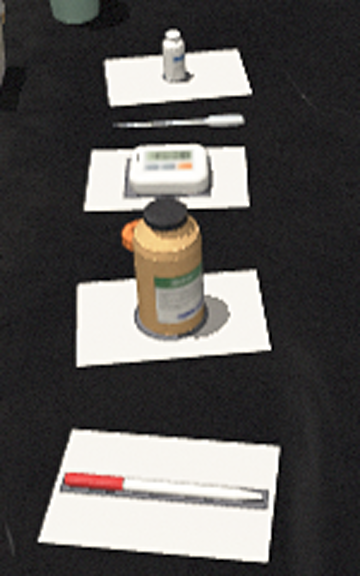

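```bash
python3 - <<'E'
from seg import *
out=[]
for c in("top","side"):
    a=cv2.imread(f"pics/{c}F.png")
    k=4 if c=="top" else 5
    for ctr,w,h,ang,z,W in(((.6205,-.095),.078,.062,-.5,.024,30),((.6183,.292),.143,.008,171.2,.012,45),((.6136,-.292),0,0,0,.003,25),((.6155,.107),0,0,0,.003,35)):
        u,v=pr(c,[*ctr,.003])[0].astype(int);b=cv2.resize(a[v-W:v+W,u-W:u+W],(280,280),interpolation=cv2.INTER_CUBIC);s=280/(2*W)
        def dr(P,col):
            q=((pr(c,P)-[u-W,v-W]+.5)*s).astype(np.int32);cv2.polylines(b,[q],True,col,1)
        if w:
            t=np.radians(ang);e=np.array([np.cos(t),np.sin(t)]);n=np.array([-e[1],e[0]])
            for W2,H2,Z,col in((w,h,z,(0,0,255)),((.086,.07) if h>.05 else (.151,.018))+(.003,(0,200,0)) if 0 else (*((.086,.07) if h>.05 else (.151,.018)),.003,(0,200,0)):
                dr(np.array([[*(np.array(ctr)+i*e*W2/2+j*n*H2/2),Z] for i,j in((1,1),(1,-1),(-1,-1),(-1,1))]),col)
        else:
            t=np.linspace(0,6.28,40);big=ctr[1]>0
            for r,Z,col in(((.032,.003,(0,200,0)),(.028,.003,(0,0,255)),(.028,.078,(255,0,0))) if big else ((.0165,.003,(0,200,0)),(.0125,.003,(0,0,255)),(.0125,.043,(255,0,0)))):
                dr(np.c_[ctr[0]+r*np.cos(t),ctr[1]+r*np.sin(t),0*t+Z],col)
        out.append(b)
o=np.vstack([np.hstack(out[:4]),np.hstack(out[4:])]);cv2.imwrite("pics/G.png",cv2.resize(o,(800,400),interpolation=cv2.INTER_AREA))
cv2.imwrite("pics/G1.png",np.vstack([np.hstack([out[0],out[2]]),np.hstack([out[4],out[6]])]))
E
```

```text
File "<stdin>", line 12
    for W2,H2,Z,col in((w,h,z,(0,0,255)),((.086,.07) if h>.05 else (.151,.018))+(.003,(0,200,0)) if 0 else (*((.086,.07) if h>.05 else (.151,.018)),.003,(0,200,0)):
                                                                                                                                                                   ^
SyntaxError: invalid syntax
```

```bash
python3 - <<'E'
from seg import *
out=[]
for c in("top","side"):
    a=cv2.imread(f"pics/{c}F.png")
    for ctr,w,h,ang,z,W in(((.6205,-.095),.078,.062,-.5,.024,30),((.6183,.292),.143,.008,171.2,.012,45),((.6136,-.292),0,0,0,.003,25),((.6155,.107),0,0,0,.003,35)):
        if c=='side' and w>.1:W=60
        u,v=pr(c,[*ctr,.003])[0].astype(int);b=cv2.resize(a[v-W:v+W,u-W:u+W],(280,280),interpolation=cv2.INTER_CUBIC);s=280/(2*W)
        def dr(P,col):
            q=((pr(c,P)-[u-W,v-W]+.5)*s).astype(np.int32);cv2.polylines(b,[q],True,col,1)
        if w:
            t=np.radians(ang);e=np.array([np.cos(t),np.sin(t)]);n=np.array([-e[1],e[0]])
            S=(.086,.07) if h>.05 else (.151,.018)
            for W2,H2,Z,col in((w,h,z,(0,0,255)),(*S,.003,(0,200,0))):
                dr(np.array([[*(np.array(ctr)+i*e*W2/2+j*n*H2/2),Z] for i,j in((1,1),(1,-1),(-1,-1),(-1,1))]),col)
        else:
            t=np.linspace(0,6.28,40);big=ctr[1]>0
            for r,Z,col in(((.032,.003,(0,200,0)),(.028,.003,(0,0,255)),(.028,.078,(255,0,0))) if big else ((.0165,.003,(0,200,0)),(.0125,.003,(0,0,255)),(.0125,.043,(255,0,0)))):
                dr(np.c_[ctr[0]+r*np.cos(t),ctr[1]+r*np.sin(t),0*t+Z],col)
        out.append(b)
cv2.imwrite("pics/G.png",np.vstack([np.hstack([out[0],out[2]]),np.hstack([out[4],out[6]])]))
cv2.imwrite("pics/G1.png",np.vstack([np.hstack([out[1],out[3]]),np.hstack([out[5],out[7]])]))
E
```

```text
(no output)
```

View pics/G.png

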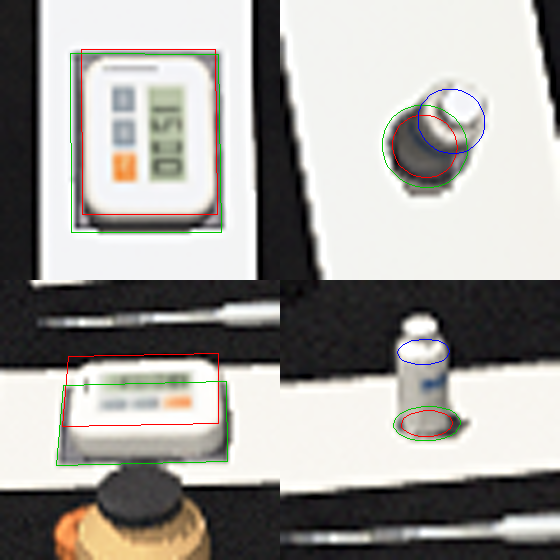

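View pics/G1.png

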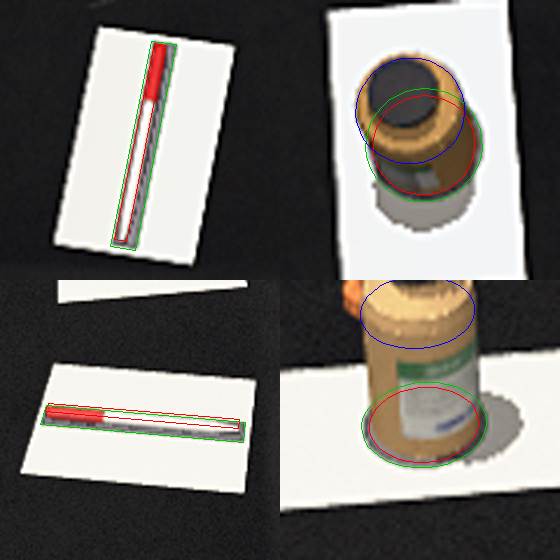

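```bash
python3 - <<'E'
from bench import robot
print(robot.close_job())
E
```

```text
the job is handed in; nothing more can be done
None
```

All four things are on their matching pads and the job is handed in. The last move ended at about 35 s of the 125 s allowed. I placed the large bottle first, then the little bottle, the timer and the pen.

| Thing | Last check against its silhouette |
|---|---|
| Large bottle | Upright, within about 1.5 mm of centre |
| Little bottle | Upright. The top camera puts it 3 mm off centre and the side camera about 1 mm. The top fit also read farther out in x before the pick, so I take it as about 1.5 mm. |
| Timer | Within about 1.5° of lined up, about 2 mm off centre towards the robot; the silhouette allows 4 mm. The top fit puts it on centre across the pad; the side fit puts it 5 mm off, but that view is partly hidden by the bottle. |
| Pen | The overlay fits in both pictures. The side fit gives its angle within 0.2° and its centre within about 2 mm. |

I left the timer's 2 mm rather than risk picking it up again.

- **Orange cap:** it is at the same pixel in the top view before and after. The side view shows it about 5 pixels over, but the tan bottle now partly hides it there.
- **Dropper:** it looks unmoved in both pictures.
- **Failed or disagreeing checks:** the top camera's pen fit failed because it picked up other points. The network never found the little bottle, so I located it from colour and depth.
- **At hand-in:** the gripper was open and clear of everything.

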